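# Tip the tall shaker over the soup cup

## Task

Push the white soup cup across the counter, without lifting it, until it stands in the middle of the round cork mat. Then draw the tall glass shaker out of its slot in the sloping grey spice shelf and tip it so that its steel cap, clearly lower than its base, is over the cup's mouth without touching the cup, as if to shake out the last grains; leave the two short shakers and everything else where they are. Finish while still holding the shaker raised and tipped like that: do not put it down or let go.

Things in the scene. Friction and masses are not known exactly. Their poses are not given: they have to be found in the camera images.
- cup: White ceramic soup cup without a handle, open at the top, 90 mm across the rim, 60 mm high, narrower at the foot, about 0.24 kg (mass varies), loose on the counter. Origin: centre of its underside; z points up through its mouth.
- mat: Round flat cork mat, 112 mm across, 1 mm thin and level with the counter as far as pushing goes (things slide on to it without a step); it does not move. Origin: its centre, on the counter.
- rack: Grey plastic spice shelf clamped to the counter's far edge; does not move. Origin: centre of the underside of its 125 (x) by 276 (y) mm foot plate, on the counter; x points to its back, y along the row of slots, z up. Three slots at y = -88, 0 and +88 mm each hold a shaker lying 60 degrees from upright, cap up and to the front (-x). Nothing on it stands higher than the caps, 100 mm above the counter.
- slot (a point): Middle slot's floor centre, 30 mm up; axes as the shelf's; the others are alike. Side walls reach 25 mm along the shaker from its base, 2 mm play each side; a 12 mm lip lies over the base's upper face, so draw the shaker 30 mm or more along its length before turning. A 26 mm wide support under it runs to 60 mm from the base. From 30 mm up both sides are free, 50 mm to the next shaker.
- shaker_mid (a point): Tall shaker: empty glass, square 38 x 38 mm, 78 mm long, plus a round steel cap 35 mm across, 24 mm long; 102 mm overall, about 0.11 kg (varies). It starts in any of the three slots; the other two hold short ones, 70 mm overall. This point is on its long axis half-way, 51 mm from base. z runs from base to cap; x, y are square to its sides; in the slot its y lies along the shelf's y.
- shaker_cap (a point): Centre of the outer (perforated) face of the tall shaker's cap, on its long axis, 102 mm from its base. Axes as for shaker_mid.
Mind the look-alikes: they are no part of the job. Leave any pink, purple or red look-alike of the part that bears shaker_mid alone.

How it is judged:
By the outcome, as a careful person would: the job done as asked, in the order asked, and still so for the second after the job is handed in, while the arm keeps its last pose, push and grip.
It also fails if it takes over 58 s, if anything falls off the work surface, if the arm or the gripper's body presses on something with over 40 N, if the wrist force passes 120 N, or if a joint passes its speed limit or range.

## Robot

A 7-joint arm with a two-finger parallel gripper is mounted at the origin on the work surface. World frame = base frame: x ahead of the robot, y to its left, z up, the work surface at z = 0. Lengths are in mm, angles in rad, forces in N, time in s.
With the tool pointing down it reaches from about 425 to 875 mm from the base axis. Payload 9.9 kg.
Tool frame: the origin (TCP) lies on the centre line of the jaws, within the pads' length; the fingertips stand ahead of it and the grasp point (between the pads) lies 6 mm ahead of it (tip_extent is the y of the fingertips in the tool frame, in mm); y points along the fingers, x is the direction in which the jaws open and shut, and the axes are right-handed (so a half turn about y gives the same grasp; the last joint's range is limited). The gripper opens to 85 mm and grips with 20 to 120 N. Pads are 22 mm wide; open, the fingers measure 114 mm over their backs; the gripper's body (76 mm by 85 mm) begins 54 mm behind the grasp point. The pads swing forward as they close: fully open they stand 13 mm farther back than shut.
Start: joints at [-1.247, 0.576, 0.025, 1.437, -0.015, 1.129, -0.057], TCP at [267.692, 619.654, 256.289] pointing down, gripper open.
Joint ranges: [-2.76, 2.76], [-0.34, 2.15], [-1.52, 1.57], [0.19, 2.46], [-1.09, 4.23], [0.17, 1.99], [-2.82, 2.82]. Speed limits (rad/s): [2.22, 2.22, 3.01, 3.01, 3.14, 3.14, 3.14].

## Interface

Orientations are given as a 3x3 rotation matrix whose columns are the frame's x, y, z axes.
In Python, from workcell import get_state, read_camera, camera_info, sign_off, search_frame, silhouettes, tip_extent gives the robot as it stands.
- The arm moves only by the shell command python3 -m inch 'ROWS' [FORCE]. ROWS is JSON, a list of rows, each an object of numbers: "gripper": the closure, from -1 (fully open) to 1 (shut); "tx", "ty", "tz": the shift along the tool's x, y, z in mm; "wx", "wy", "wz": the turn, a rotation vector about the tool's x, y, z in rad. In form: [{"gripper": .., "tx": .., "ty": .., "tz": .., "wx": .., "wy": .., "wz": ..}, ...]. A call has 1 to 20 rows; each row shifts and turns the pose as measured when the row begins, along the tool's axes as they then stand; what a row does not reach is not made up. A row lasts 1/10 s, in which the tool goes at most 50 mm and 8.59 degrees, less where a joint would pass 70% of its speed; a pose out of reach is approached as far as the arm can. A call is refused whole if a number of a shift passes 50 or a number of a turn 0.15, either way. A call with a gripper value outside its range is refused whole. The fingers move at their own pace and stop on an object; FORCE is the grip in N (left out, the last holds). Time passes only in rows, so rows that do not move let the fingers close. It gives the time, the measured TCP pose, the force and the opening at its end, in the units of the state.
- get_state(): the state, without advancing time (a new reading comes with each control period).
- read_camera(name): name is "side" or "top"; returns the picture (420x560x3 uint8, red, green, blue); there is no depth.
- camera_info(name): a dict with "fovy" (degrees; the focal length in pixels is half the picture's height over the tangent of half this angle, whatever the lens; pixels are square), "cx", "cy" (the principal point, pixels), "R" (3x3) and "t" (3): a world point X has camera coordinates R X + t. Camera axes: x right, y down, z forward; pixel columns grow to the right and rows downward; lengths in mm; the calibration is good to about 2 mm. A picture is of the moment at which its call begins. camera_info takes no time and is no camera call.
- sign_off(): hands the job in, once; it reports no verdict.
Trained networks look in the newest picture that a camera, given by its name, has taken for a name from the list of things; names that differ only in an ending like _2 or _b are one class to them, and where a whole thing is asked for, a point or a joint stands for the part that bears it (a point fixed in the world has none). Each returns a list of dicts, best first, with "confidence" (0 to 1); they miss things now and then, are a little off and sometimes report something else, mostly with a low value. They report only what shows in the picture. A call takes as long as a camera call. They do not tell look-alikes from the thing itself.
- search_frame(target, camera): "point" ([row, column] in pixels, amid what is visible of it).
- silhouettes(target, camera): "mask" (420x560 bool, what is visible of it) and "point" ([row, column] in pixels, amid what is visible of it).
The state is a dict: "time_s": time; "joint_pos": joint angles; "qvel": joint speeds; "joint_torque": joint torques, N m; "position": TCP position; "eef_rot": TCP orientation; "contact_force": force on the tool from outside, world axes, zero at the start; "torque": the same for the moment, N m; "opening": finger opening in mm.
Only numpy, scipy, OpenCV 4.12 (cv2) and the standard library are available. Lean on these libraries where they do the work, as an engineer would, in place of code of your own. Each camera call takes 0.05 s, during which the arm holds its last target.

## Working session

There is one attempt and no reset: what is moved stays moved. The work goes in short steps, Python scripts to look and compute and a shell command to move; the robot and the scene stay as the last step left them, time stands still between calls to the robot, and variables do not carry over. Pictures are saved under pics/ and viewed, and the job is handed in when it is done.

```bash
ls; mkdir -p pics; python3 - <<'E'
from workcell import *
import cv2
s=get_state()
for k in s: print(k,s[k])
print(tip_extent)
for c in("side","top"):
    im=read_camera(c); cv2.imwrite(f"pics/{c}0.png",im[:,:,::-1]); print(c,camera_info(c))
    for t in("cup","mat","rack","shaker_mid","shaker_cap","slot"):
        print(t,[(d['point'],round(d['confidence'],2)) for d in search_frame(t,c)])
E
```

```text
pics
time_s 0.0
joint_pos [-1.24684779  0.57653262  0.02484519  1.43791021 -0.01500933  1.12902797
 -0.05651984]
qvel [ 4.00976355e-05 -7.99731052e-04  1.02539456e-03 -3.92429939e-04
  9.62484787e-04 -3.93060047e-04 -3.58870629e-04]
joint_torque [-1.04870589e-04 -7.65768099e+01  2.25053430e+00 -2.85971028e+01
  1.53184292e-02  1.25358050e-02 -2.35396095e-05]
position [267.49054035 619.2763243  255.44154203]
eef_rot [[ 3.96534403e-01 -5.96518804e-04 -9.18019668e-01]
 [ 9.18018303e-01 -1.58506537e-03  3.96534844e-01]
 [-1.69166168e-03 -9.99998566e-01 -8.09177704e-05]]
contact_force [0.40866451 0.02569446 0.16669442]
torque [0.0085309  0.01895629 0.00953832]
opening 85.4438230123618
25.0
side {'fovy': 49.66031023588957, 'cx': 276.5389640675903, 'cy': 209.41703958069442, 'R': array([[-8.54757423e-01, -5.19027583e-01, -3.40133351e-04],
       [-2.64334027e-01,  4.35880672e-01, -8.60311317e-01],
       [ 4.46673561e-01, -7.35267575e-01, -5.09768891e-01]]), 't': array([378.05423885, 156.42408018, 770.94878128])}
cup [([155.9, 290.4], 0.9)]
mat [([211.5, 249.1], 0.95)]
rack [([266.1, 123.0],
[... 201 characters left out ...]
30.3, 143.7], 0.79), ([324.9, 268.6], 0.55)]
slot [([266.1, 121.4], 0.77)]
top {'fovy': 43.53832227619605, 'cx': 265.86458418620055, 'cy': 211.24730751170085, 'R': array([[ 0.04879378, -0.99880467, -0.00289622],
       [-0.97523412, -0.04701563, -0.2161202 ],
       [ 0.2157257 ,  0.01336982, -0.97636247]]), 't': array([   9.72371902,  455.40490345, 1077.85644117])}
cup [([168.3, 397.6], 0.95)]
mat [([186.7, 294.5], 0.94)]
rack [([149.4, 152.4], 0.56)]
shaker_mid [([222.4, 127.7], 0.87), ([284.7, 156.1], 0.82), ([145.0, 181.8], 0.75), ([330.8, 106.0], 0.72)]
shaker_cap [([141.7, 186.8], 0.9), ([221.0, 133.6], 0.9), ([332.5, 108.7], 0.69), ([279.0, 156.6], 0.67)]
slot [([149.2, 150.7], 0.71)]
```

View pics/side0.png

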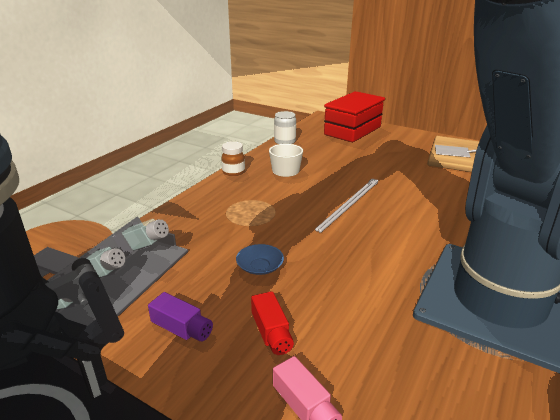

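View pics/top0.png

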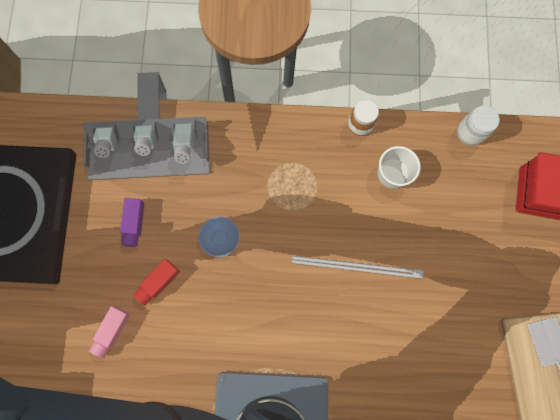

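The cup is at side (160,286) and top (168,398), and the mat at top (187,293). The rack is upper left in top. The longest shaker is the rightmost one, at top (140,182). The purple, red and pink look-alikes lie loose on the counter, and a blue bowl sits at top (237,219).

```bash
cat > h.py <<'E'
import numpy as np, cv2
from workcell import *
def K(c):
    i=camera_info(c); f=210/np.tan(np.radians(i['fovy'])/2); return f,i['cx'],i['cy'],np.array(i['R']),np.array(i['t'])
def proj(c,X):
    f,cx,cy,R,t=K(c); p=np.atleast_2d(X)@R.T+t; return np.c_[f*p[:,1]/p[:,2]+cy, f*p[:,0]/p[:,2]+cx] # row,col
def ray(c,rc):
    f,cx,cy,R,t=K(c); d=R.T@np.array([(rc[1]-cx)/f,(rc[0]-cy)/f,1]); return -R.T@t,d/np.linalg.norm(d)
def onz(c,rc,z):
    o,d=ray(c,rc); return o+d*(z-o[2])/d[2]
E
python3 - <<'E'
from h import *
for c in("side","top"):
    im=read_camera(c); ov=im.copy()
    for t in("cup","mat","rack","shaker_mid"):
        for d in silhouettes(t,c):
            m=d['mask'].astype(bool); r,cc=np.where(m)
            print(c,t,round(d['confidence'],2),np.round(d['point'],1),m.sum(),'bbox',r.min(),r.max(),cc.min(),cc.max(),'z0',np.round(onz(c,(r.mean(),cc.mean()),0)[:2],1))
            np.save(f"m_{c}_{t}_{int(d['point'][0])}_{int(d['point'][1])}.npy",m)
    
im=read_camera("top"); cv2.imwrite("pics/topz.png",cv2.resize(im[90:200,70:250,::-1],None,fx=4,fy=4,interpolation=cv2.INTER_CUBIC))
im=read_camera("top"); cv2.imwrite("pics/topz2.png",cv2.resize(im[90:230,250:450,::-1],None,fx=4,fy=4,interpolation=cv2.INTER_CUBIC))
im=read_camera("side"); cv2.imwrite("pics/sidez.png",cv2.resize(im[200:340,0:200,::-1],None,fx=4,fy=4,interpolation=cv2.INTER_CUBIC))
E
```

```text
side cup 0.94 [157.6 285.2] 966 bbox 143 176 268 302 z0 [ 605.3 -315.3]
side mat 0.62 [215.1 250.7] 992 bbox 200 225 226 274 z0 [525.8 -22.8]
side rack 0.57 [267.8 122.9] 4860 bbox 218 323 34 186 z0 [622.1 278.7]
side shaker_mid 0.9 [317.6 176.8] 1997 bbox 293 340 147 212 z0 [439.3 310.7]
side shaker_mid 0.69 [324.7 268.8] 1749 bbox 292 355 251 293 z0 [304.5 243.1]
side shaker_mid 0.66 [233.2 148. ] 949 bbox 219 249 122 168 z0 [667.1 159.1]
top cup 0.59 [166.7 396. ] 1398 bbox 147 188 377 419 z0 [ 582.5 -262.1]
top cup 0.57 [151.  150.6] 6168 bbox 73 179 82 208 z0 [618.8 317.6]
top mat 0.69 [186.6 293.7] 1813 bbox 163 209 267 316 z0 [525.5 -22.5]
top rack 0.68 [149.8 150.9] 6431 bbox 73 179 82 208 z0 [619.4 317.2]
top rack 0.33 [187.8 294. ] 1910 bbox 163 210 267 316 z0 [525.1 -22.7]
top shaker_mid 0.9 [145.2 182. ] 739 bbox 123 163 173 193 z0 [617.7 231.4]
top shaker_mid 0.89 [282.5 156.3] 981 bbox 260 304 133 177 z0 [295.6 264.8]
top shaker_mid 0.7 [332.2 109.9] 1094 bbox 306 357 90 129 z0 [187.5 355.6]
top shaker_mid 0.65 [220.4 127.2] 951 bbox 198 246 120 143 z0 [426.9 332.6]
top shaker_mid 0.25 [167.7 394.9] 1433 bbox 147 189 377 419 z0 [ 581.7 -262.2]
```

View pics/topz.png

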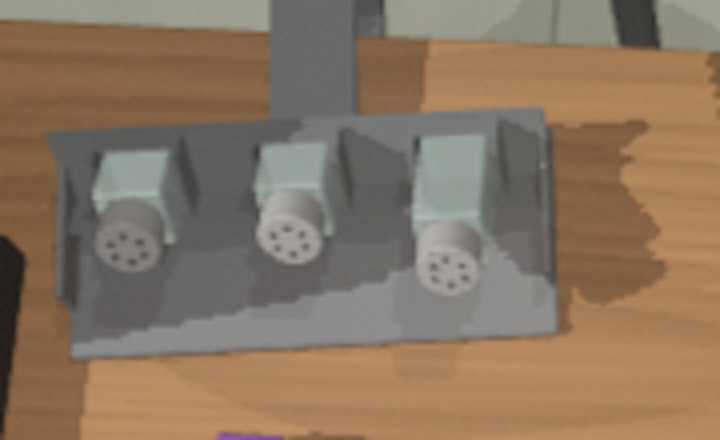

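View pics/topz2.png

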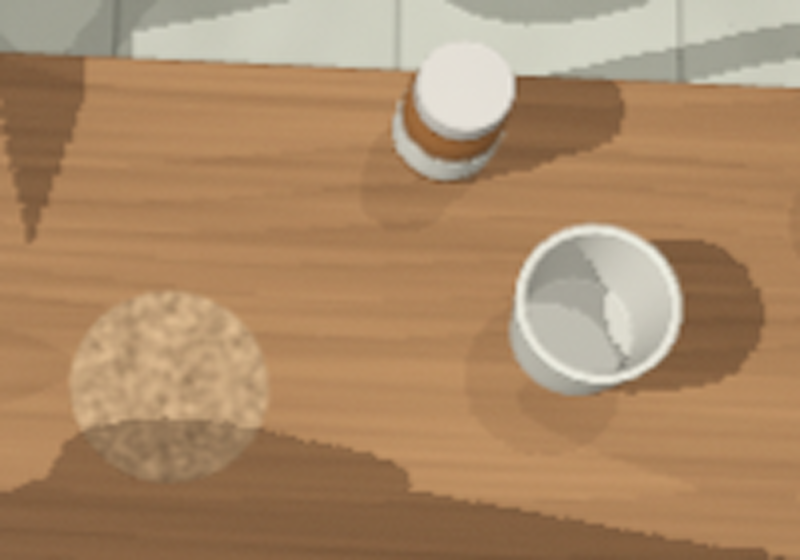

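View pics/sidez.png

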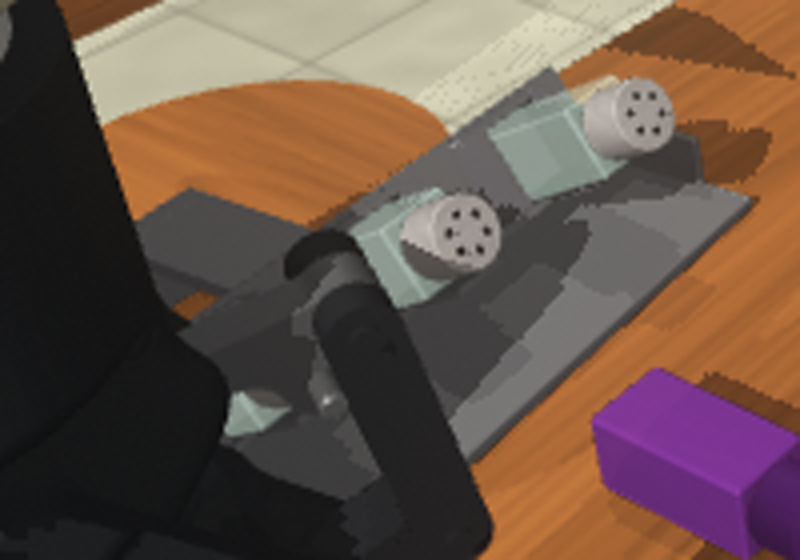

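```bash
python3 - <<'E'
from h import *
from scipy.optimize import least_squares
def tri(a,b):
    A=[];B=[]
    for c,rc in(("top",a),("side",b)):
        o,d=ray(c,rc); P=np.eye(3)-np.outer(d,d); A.append(P);B.append(P@o)
    return np.linalg.lstsq(np.vstack(A),np.hstack(B),rcond=None)[0]
print('cap',tri((157.75,182),(228.5,160.5)))
print('cap2',tri((149,142.3),(258.3,117.8)))
for rc in((173.25,208.75),(179.25,88.75)): print('front corner',onz('top',rc,3))
print('side corner', onz('side',(250,187.5),3))
print('rim top z60',onz('top',(166,399.75),60)[:2],'mat ',onz('top',(186.6,293.7),1)[:2],onz('side',(213,250),1)[:2])
# cup fit: silhouettes
top=np.load([f for f in __import__('glob').glob('m_top_cup_166*')][0]);sid=np.load(__import__('glob').glob('m_side_cup*')[0])
th=np.linspace(0,2*np.pi,60)
def hull(c,x,y,rf):
    P=[[x+r*np.cos(a),y+r*np.sin(a),z] for r,z in((45,60),(rf,0)) for a in th]
    q=proj(c,P)[:,::-1].astype(np.float32); m=np.zeros((420*4,560*4),np.uint8)
    cv2.fillConvexPoly(m,(cv2.convexHull(q)*4).astype(np.int32),1); return cv2.resize(m.astype(np.float32),(560,420),interpolation=cv2.INTER_AREA)
best=[]
for rf in(25,30,35):
  for M,cs in((('t'),[('top',top)]),('s',[('side',sid)]),('b',[('top',top),('side',sid)])):
    from scipy.optimize import minimize
    f=lambda p:sum(np.abs(hull(c,p[0],p[1],rf)-m).sum() for c,m in cs)
    r=minimize(f,[565,-247],method='Nelder-Mead',options=dict(initial_simplex=[[565,-247],[580,-247],[565,-230]])); print(rf,M,r.x,r.fun)
E
```

```text
cap [556.02629641 215.97638603  80.28800774]
cap2 [574.86640051 305.31521925  64.08456754]
front corner [546.83240466 166.40028311   3.        ]
front corner [519.64686439 437.36664066   3.        ]
side corner [548.50276239 163.17460522   3.        ]
rim top z60 [ 566.27452463 -252.87432654] mat  [525.26588115 -27.66384506] [524.43332799 -20.39156798]
25 t [ 563.99137358 -250.12453873] 132.625
25 s [ 561.29144639 -241.13522142] 135.0625
25 b [ 563.98061066 -249.87604011] 308.1875
30 t [ 564.45582917 -250.47699814] 88.3125
30 s [ 564.22968745 -245.35206389] 84.0
30 b [ 564.40659956 -249.49660771] 200.4375
35 t [ 565.7489212  -251.32547168] 50.125
35 s [ 565.09932047 -249.21234788] 48.875
35 b [ 565.77469553 -250.88497802] 104.25
```

```bash
cat >> h.py <<'E'
import json
from scipy.spatial.transform import Rotation as Ro, Slerp
def log():
    s=get_state(); open('log.jsonl','a').write(json.dumps([np.asarray(s[k]).tolist() for k in('joint_pos','position','eef_rot')])+'\n'); return s
def plan(pos,R,maxmm=40,maxr=.13,n=None,g=None):
    s=log(); p0=np.array(s['position']);R0=np.array(s['eef_rot']);pos=np.array(pos,float)
    rv=Ro.from_matrix(R0.T@R).as_rotvec()
    if n is None: n=int(np.ceil(max(np.linalg.norm(pos-p0)/maxmm,np.linalg.norm(rv)/maxr,1)))
    rows=[]
    for i in range(n):
        Ri=R0@Ro.from_rotvec(rv*i/n).as_matrix()
        t=Ri.T@(pos-p0)/n; w=rv/n
        rows.append({**({"gripper":g} if g is not None else {}),"tx":round(t[0],1),"ty":round(t[1],1),"tz":round(t[2],1),"wx":round(w[0],3),"wy":round(w[1],3),"wz":round(w[2],3)})
    print(n,json.dumps(rows))
def toolR(x,y):
    y=np.array(y,float);y/=np.linalg.norm(y);x=np.array(x,float);x-=y*(x@y);x/=np.linalg.norm(x);return np.c_[x,y,np.cross(x,y)]
def show(): 
    s=log(); print('t',s['time_s'],'pos',np.round(s['position'],1),'q',np.round(s['joint_pos'],3),'F',np.round(s['contact_force'],1),'open',round(s['opening'],1));print(np.round(s['eef_rot'],3))
CUP=np.array([566,-251.5]);MAT=np.array([525.5,-22.6])
p=np.append((MAT-CUP)/np.linalg.norm(MAT-CUP),0)
def pushR(tilt):
    t=np.radians(tilt); return toolR([p[1],-p[0],0],p*np.sin(t)+np.array([0,0,-np.cos(t)]))
E
cat > go.py <<'E'
from h import *
E
python3 - <<'E'
from h import *
plan([580,-330,200],pushR(20),n=19)
E
```

```text
19 [{"tx": -39.4, "ty": 3.0, "tz": -34.9, "wx": 0.017, "wy": 0.051, "wz": -0.009}, {"tx": -37.5, "ty": 2.0, "tz": -36.9, "wx": 0.017, "wy": 0.051, "wz": -0.009}, {"tx": -35.6, "ty": 1.0, "tz": -38.8, "wx": 0.017, "wy": 0.051, "wz": -0.009}, {"tx": -33.6, "ty": 0.1, "tz": -40.6, "wx": 0.017, "wy": 0.051, "wz": -0.009}, {"tx": -31.4, "ty": -0.9, "tz": -42.3, "wx": 0.017, "wy": 0.051, "wz": -0.009}, {"tx": -29.2, "ty": -1.9, "tz": -43.8, "wx": 0.017, "wy": 0.051, "wz": -0.009}, {"tx": -26.9, "ty": -2.9, "tz": -45.2, "wx": 0.017, "wy": 0.051, "wz": -0.009}, {"tx": -24.5, "ty": -3.9, "tz": -46.5, "wx": 0.017, "wy": 0.051, "wz": -0.009}, {"tx": -22.0, "ty": -5.0, "tz": -47.6, "wx": 0.017, "wy": 0.051, "wz": -0.009}, {"tx": -19.5, "ty": -6.0, "tz": -48.6, "wx": 0.017, "wy": 0.051, "wz": -0.009}, {"tx": -16.9, "ty": -6.9, "tz": -49.4, "wx": 0.017, "wy": 0.051, "wz": -0.009}, {"tx": -14.3, "ty": -7.9, "tz": -50.1, "wx": 0.017, "wy": 0.051, "wz": -0.009}, {"tx": -11.6, "ty": -8.9, "tz": -50.6, "wx": 0.017, "wy": 0.051, "wz": -0.009}, {"tx": -8.9, "ty": -9.8, "tz": -51.0, "wx": 0.017, "wy": 0.051, "wz": -0.009}, {"tx": -6.2, "ty": -10.8, "tz": -51.2, "wx": 0.017, "wy": 0.051, "wz": -0.009}, {"tx": -3.5, "ty": -11.7, "tz": -51.3, "wx": 0.017, "wy": 0.051, "wz": -0.009}, {"tx": -0.7, "ty": -12.6, "tz": -51.2, "wx": 0.017, "wy": 0.051, "wz": -0.009}, {"tx": 2.0, "ty": -13.4, "tz": -50.9, "wx": 0.017, "wy": 0.051, "wz": -0.009}, {"tx": 4.8, "ty": -14.2, "tz": -50.5, "wx": 0.017, "wy": 0.051, "wz": -0.009}]
```

```bash
python3 -m inch '[{"gripper":0,"tx":-39,"ty":3,"tz":-31,"wx":0.017,"wy":0.051,"wz":-0.009},{"gripper":0,"tx":-37,"ty":2,"tz":-33,"wx":0.017,"wy":0.051,"wz":-0.009},{"gripper":0,"tx":-35,"ty":1,"tz":-36,"wx":0.017,"wy":0.051,"wz":-0.009},{"gripper":0,"tx":-33,"ty":0,"tz":-38,"wx":0.017,"wy":0.051,"wz":-0.009},{"gripper":0,"tx":-31,"ty":-1,"tz":-40,"wx":0.017,"wy":0.051,"wz":-0.009},{"gripper":0,"tx":-29,"ty":-2,"tz":-42,"wx":0.017,"wy":0.051,"wz":-0.009},{"gripper":0,"tx":-27,"ty":-3,"tz":-43,"wx":0.017,"wy":0.051,"wz":-0.009},{"gripper":0,"tx":-24,"ty":-4,"tz":-45,"wx":0.017,"wy":0.051,"wz":-0.009},{"gripper":0,"tx":-22,"ty":-5,"tz":-46,"wx":0.017,"wy":0.051,"wz":-0.009},{"gripper":0,"tx":-19,"ty":-6,"tz":-47,"wx":0.017,"wy":0.051,"wz":-0.009}]'; python3 - <<'E'
from h import *
show(); import workcell; print(workcell.tip_extent)
plan([580,-330,200],pushR(20),maxmm=45,g=0)
E
```

```text
time_s: 2.35
position: [408.5, 146.0, 225.7]
eef_rot: [[0.801, -0.074, -0.594], [0.596, 0.187, 0.781], [0.053, -0.979, 0.194]]
contact_force: [1.5, 0.4, -0.0]
opening: 42.5
t 2.35 pos [408.5 146.  225.7] q [-0.415  0.282  0.154  2.079 -0.333  0.834  0.609] F [ 1.5  0.4 -0. ] open 42.5
[[ 0.801 -0.074 -0.594]
 [ 0.596  0.187  0.781]
 [ 0.053 -0.979  0.194]]
25.0
12 [{"gripper": 0, "tx": -12.3, "ty": -6.4, "tz": -39.9, "wx": 0.011, "wy": 0.038, "wz": -0.006}, {"gripper": 0, "tx": -10.7, "ty": -6.9, "tz": -40.2, "wx": 0.011, "wy": 0.038, "wz": -0.006}, {"gripper": 0, "tx": -9.1, "ty": -7.5, "tz": -40.5, "wx": 0.011, "wy": 0.038, "wz": -0.006}, {"gripper": 0, "tx": -7.5, "ty": -8.0, "tz": -40.8, "wx": 0.011, "wy": 0.038, "wz": -0.006}, {"gripper": 0, "tx": -5.9, "ty": -8.5, "tz": -40.9, "wx": 0.011, "wy": 0.038, "wz": -0.006}, {"gripper": 0, "tx": -4.3, "ty": -9.0, "tz": -41.0, "wx": 0.011, "wy": 0.038, "wz": -0.006}, {"gripper": 0, "tx": -2.6, "ty": -9.5, "tz": -41.1, "wx": 0.011, "wy": 0.038, "wz": -0.006}, {"gripper": 0, "tx": -1.0, "ty": -10.0, "tz": -41.0, "wx": 0.011, "wy": 0.038, "wz": -0.006}, {"gripper": 0, "tx": 0.7, "ty": -10.4, "tz": -40.9, "wx": 0.011, "wy": 0.038, "wz": -0.006}, {"gripper": 0, "tx": 2.3, "ty": -10.9, "tz": -40.7, "wx": 0.011, "wy": 0.038, "wz": -0.006}, {"gripper": 0, "tx": 3.9, "ty": -11.3, "tz": -40.5, "wx": 0.011, "wy": 0.038, "wz": -0.006}, {"gripper": 0, "tx": 5.5, "ty": -11.8, "tz": -40.2, "wx": 0.011, "wy": 0.038, "wz": -0.006}]
```

```bash
python3 -m inch '[{"gripper":0,"tx":-9,"ty":-6,"tz":-40,"wx":0.011,"wy":0.038,"wz":-0.006},{"gripper":0,"tx":-8,"ty":-7,"tz":-40,"wx":0.011,"wy":0.038,"wz":-0.006},{"gripper":0,"tx":-6,"ty":-7,"tz":-40,"wx":0.011,"wy":0.038,"wz":-0.006},{"gripper":0,"tx":-5,"ty":-8,"tz":-41,"wx":0.011,"wy":0.038,"wz":-0.006},{"gripper":0,"tx":-4,"ty":-8,"tz":-41,"wx":0.011,"wy":0.038,"wz":-0.006},{"gripper":0,"tx":-2,"ty":-9,"tz":-41,"wx":0.011,"wy":0.038,"wz":-0.006},{"gripper":0,"tx":-1,"ty":-9,"tz":-41,"wx":0.011,"wy":0.038,"wz":-0.006},{"gripper":0,"tx":0,"ty":-10,"tz":-41,"wx":0.011,"wy":0.038,"wz":-0.006},{"gripper":0,"tx":1,"ty":-10,"tz":-41,"wx":0.011,"wy":0.038,"wz":-0.006},{"gripper":0,"tx":3,"ty":-11,"tz":-41,"wx":0.011,"wy":0.038,"wz":-0.006},{"gripper":0,"tx":4,"ty":-11,"tz":-40,"wx":0.011,"wy":0.038,"wz":-0.006},{"gripper":0,"tx":5,"ty":-12,"tz":-40,"wx":0.011,"wy":0.038,"wz":-0.006}]'; python3 - <<'E'
from h import *
show()
plan([580,-330,60],pushR(20),maxmm=35)
E
```

```text
time_s: 3.55
position: [599.3, -342.6, 200.8]
eef_rot: [[0.987, -0.049, -0.154], [0.162, 0.338, 0.927], [0.006, -0.94, 0.341]]
contact_force: [1.0, -0.0, 0.3]
opening: 42.6
t 3.55 pos [ 599.3 -342.6  200.8] q [ 0.418  0.803  0.335  1.247 -0.477  1.418  0.995] F [ 1.  -0.   0.3] open 42.6
[[ 0.987 -0.049 -0.154]
 [ 0.162  0.338  0.927]
 [ 0.006 -0.94   0.341]]
5 [{"tx": -3.6, "ty": 27.5, "tz": -6.7, "wx": 0.0, "wy": -0.002, "wz": 0.002}, {"tx": -3.5, "ty": 27.5, "tz": -6.7, "wx": 0.0, "wy": -0.002, "wz": 0.002}, {"tx": -3.5, "ty": 27.5, "tz": -6.7, "wx": 0.0, "wy": -0.002, "wz": 0.002}, {"tx": -3.5, "ty": 27.5, "tz": -6.7, "wx": 0.0, "wy": -0.002, "wz": 0.002}, {"tx": -3.4, "ty": 27.5, "tz": -6.7, "wx": 0.0, "wy": -0.002, "wz": 0.002}]
```

```bash
python3 -m inch '[{"tx":-4,"ty":27,"tz":-7},{"tx":-4,"ty":27,"tz":-7},{"tx":-3,"ty":27,"tz":-7},{"tx":-3,"ty":27,"tz":-7},{"tx":-3,"ty":20,"tz":-5},{"tx":0,"ty":0,"tz":0}]'; python3 - <<'E'
from h import *
show()
im=read_camera("top"); cv2.imwrite("pics/top1.png",cv2.resize(im[90:290,280:520,::-1],None,fx=3,fy=3))
im=read_camera("side"); cv2.imwrite("pics/side1.png",cv2.resize(im[60:260,220:460,::-1],None,fx=3,fy=3))
E
```

```text
t 3.55 pos [ 599.3 -342.6  200.8] q [ 0.418  0.803  0.335  1.247 -0.477  1.418  0.995] F [ 1.  -0.   0.3] open 42.6
[[ 0.987 -0.049 -0.154]
 [ 0.162  0.338  0.927]
 [ 0.006 -0.94   0.341]]validation failed for argument at $[0]...
```

View pics/top1.png

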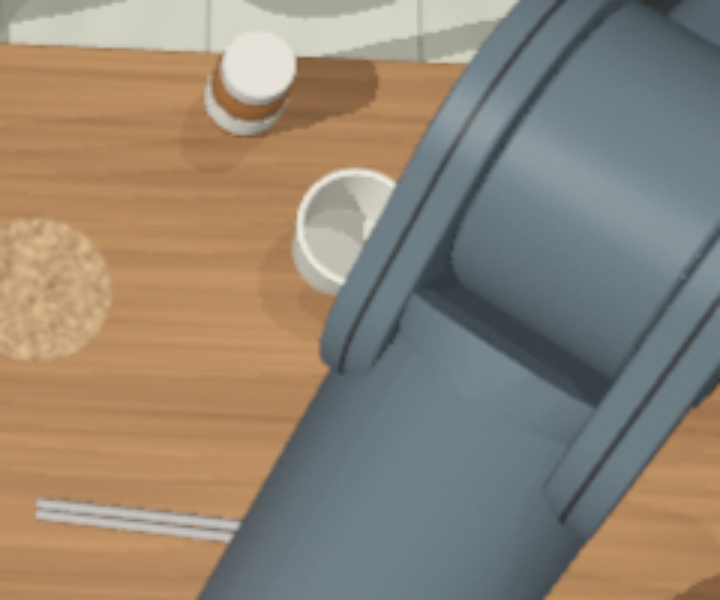

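View pics/side1.png

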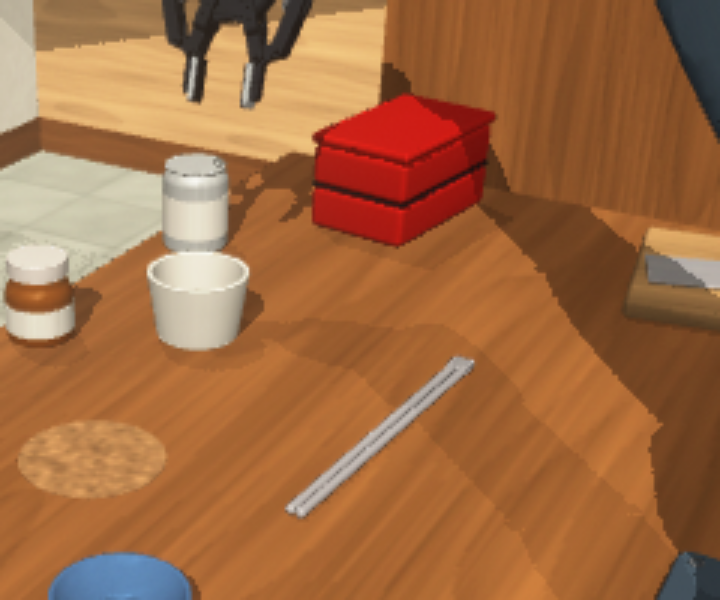

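```bash
python3 - <<'E'
from h import *
print('jar',onz('side',(140,285),0),onz('top',(138,470),0),'brown',onz('top',(130,360),0))
s=get_state();P=np.array(s['position']);R=np.array(s['eef_rot'])
for y in(20,25,30):
  for sx in(-1,1): print(y,sx,np.round(proj('side',P+R@[sx*28,y,0]),1))
plan([580,-330,60],pushR(20),maxmm=35,g=0)
E
```

```text
jar [ 677.57490409 -437.5892939     0.        ] [ 661.20398813 -430.08546541    0.        ] brown [ 668.70850822 -176.21059829    0.        ]
20 -1 [[ 95.  303.7]]
20 1 [[ 92.6 283.7]]
25 -1 [[ 97.  303.4]]
25 1 [[ 94.6 283.5]]
30 -1 [[ 98.9 303.1]]
30 1 [[ 96.5 283.2]]
5 [{"gripper": 0, "tx": -3.0, "ty": 27.5, "tz": -5.5, "wx": 0.001, "wy": -0.003, "wz": 0.002}, {"gripper": 0, "tx": -3.0, "ty": 27.5, "tz": -5.6, "wx": 0.001, "wy": -0.003, "wz": 0.002}, {"gripper": 0, "tx": -3.0, "ty": 27.5, "tz": -5.6, "wx": 0.001, "wy": -0.003, "wz": 0.002}, {"gripper": 0, "tx": -2.9, "ty": 27.5, "tz": -5.6, "wx": 0.001, "wy": -0.003, "wz": 0.002}, {"gripper": 0, "tx": -2.9, "ty": 27.5, "tz": -5.6, "wx": 0.001, "wy": -0.003, "wz": 0.002}]
```

```bash
python3 -m inch '[{"gripper":0,"tx":-3,"ty":27,"tz":-6,"wx":0,"wy":0,"wz":0},{"gripper":0,"tx":-3,"ty":27,"tz":-6,"wx":0,"wy":0,"wz":0},{"gripper":0,"tx":-3,"ty":27,"tz":-6,"wx":0,"wy":0,"wz":0},{"gripper":0,"tx":-3,"ty":27,"tz":-6,"wx":0,"wy":0,"wz":0},{"gripper":0,"tx":-3,"ty":20,"tz":-6,"wx":0,"wy":0,"wz":0},{"gripper":0,"tx":0,"ty":0,"tz":0,"wx":0,"wy":0,"wz":0}]'; python3 - <<'E'
from h import *
show()
im=read_camera("side"); cv2.imwrite("pics/side2.png",cv2.resize(im[60:260,220:460,::-1],None,fx=3,fy=3))
plan([580,-330,40],pushR(20),maxmm=35,g=0)
E
```

```text
time_s: 4.25
position: [581.1, -335.4, 63.4]
eef_rot: [[0.988, -0.048, -0.148], [0.156, 0.333, 0.93], [0.005, -0.942, 0.337]]
contact_force: [-0.1, -0.6, -0.9]
opening: 42.8
t 4.25 pos [ 581.1 -335.4   63.4] q [ 0.429  0.906  0.297  1.426 -0.521  1.15   1.095] F [-0.1 -0.6 -0.9] open 42.8
[[ 0.988 -0.048 -0.148]
 [ 0.156  0.333  0.93 ]
 [ 0.005 -0.942  0.337]]
1 [{"gripper": 0, "tx": -1.3, "ty": 25.6, "tz": -2.6, "wx": 0.007, "wy": -0.015, "wz": 0.013}]
```

View pics/side2.png

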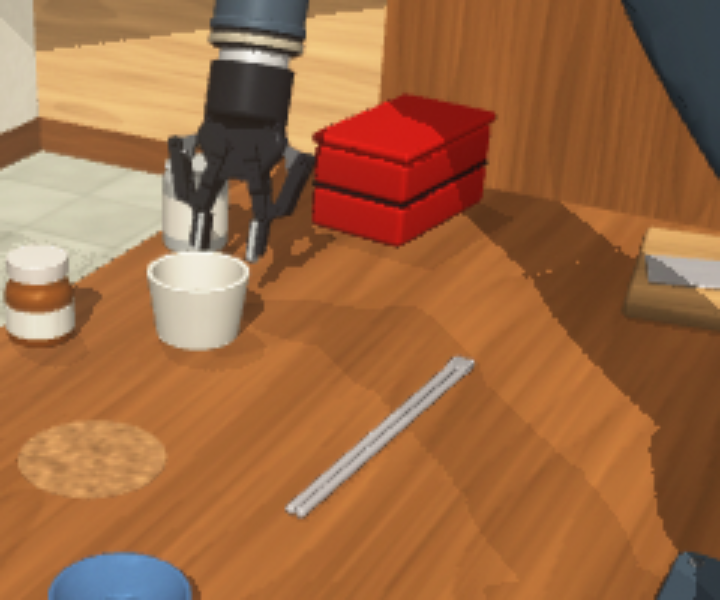

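```bash
python3 -m inch '[{"gripper":0,"tx":-1,"ty":13,"tz":-1,"wx":0.003,"wy":-0.007,"wz":0.006},{"gripper":0,"tx":-1,"ty":12,"tz":-1,"wx":0.003,"wy":-0.007,"wz":0.006},{"gripper":0,"tx":0,"ty":0,"tz":0,"wx":0,"wy":0,"wz":0}]'; python3 - <<'E'
from h import *
show()
s=get_state();P=np.array(s['position']);d=P[:2]-CUP
print('along',d@p[:2],'perp',d@[p[1],-p[0]], 'p in tool',np.array(s['eef_rot']).T@p)
E
```

```text
time_s: 4.6
position: [581.0, -329.7, 42.2]
eef_rot: [[0.984, -0.056, -0.166], [0.175, 0.334, 0.926], [0.003, -0.941, 0.339]]
contact_force: [0.1, 0.1, -0.7]
opening: 42.6
t 4.6 pos [ 581.  -329.7   42.2] q [ 0.426  0.928  0.286  1.439 -0.524  1.119  1.115] F [ 0.1  0.1 -0.7] open 42.6
[[ 0.984 -0.056 -0.166]
 [ 0.175  0.334  0.926]
 [ 0.003 -0.941  0.339]]
along -79.62298452660154 perp 1.1120719414341362 p in tool [0.00124068 0.33864609 0.94091301]
```

```bash
python3 -m inch '[{"gripper":0,"tx":-1,"ty":6,"tz":10,"wx":0,"wy":0,"wz":0},{"gripper":0,"tx":0,"ty":5,"tz":11,"wx":0,"wy":0,"wz":0},{"gripper":0,"tx":0,"ty":4,"tz":9,"wx":0,"wy":0,"wz":0},{"gripper":0,"tx":0,"ty":3,"tz":9,"wx":0,"wy":0,"wz":0},{"gripper":0,"tx":0,"ty":3,"tz":9,"wx":0,"wy":0,"wz":0},{"gripper":0,"tx":0,"ty":3,"tz":9,"wx":0,"wy":0,"wz":0},{"gripper":0,"tx":0,"ty":3,"tz":9,"wx":0,"wy":0,"wz":0},{"gripper":0,"tx":0,"ty":3,"tz":9,"wx":0,"wy":0,"wz":0},{"gripper":0,"tx":0,"ty":0,"tz":0,"wx":0,"wy":0,"wz":0}]'; cat >> h.py <<'E'
def cupfit(c,x0,rf=35.5):
    from scipy.optimize import minimize
    ds=[d for d in silhouettes('cup',c)]
    q=proj(c,[[x0[0],x0[1],35]])[0]
    ds=[d for d in ds if np.hypot(*(np.array(d['point'])-q))<40]
    if not ds: print(c,'none');return
    m=np.array(ds[0]['mask']).astype(float)
    th=np.linspace(0,2*np.pi,60)
    def hull(x,y):
        P=[[x+r*np.cos(a),y+r*np.sin(a),z] for r,z in((45,60),(rf,0)) for a in th]
        q=proj(c,P)[:,::-1].astype(np.float32); M=np.zeros((1680,2240),np.uint8)
        cv2.fillConvexPoly(M,(cv2.convexHull(q)*4).astype(np.int32),1); return cv2.resize(M.astype(np.float32),(560,420),interpolation=cv2.INTER_AREA)
    r=minimize(lambda p:np.abs(hull(*p)-m).sum(),x0,method='Nelder-Mead',options=dict(initial_simplex=[x0,[x0[0]+15,x0[1]],[x0[0],x0[1]+15]]))
    print(c,ds[0]['confidence'],r.x.round(1),r.fun,m.sum())
E
python3 - <<'E'
from h import *
show()
s=get_state();P=np.array(s['position']);d=P[:2]-CUP
print('along',d@p[:2],'perp',d@[p[1],-p[0]])
im=read_camera("side"); cv2.imwrite("pics/side3.png",cv2.resize(im[60:260,220:460,::-1],None,fx=3,fy=3))
x0=list(P[:2]+48*p[:2]); print(x0); cupfit('side',x0)
E
```

```text
time_s: 5.5
position: [566.4, -245.6, 41.3]
eef_rot: [[0.984, -0.053, -0.168], [0.176, 0.331, 0.927], [0.007, -0.942, 0.335]]
contact_force: [0.3, 0.4, -0.9]
opening: 42.6
t 5.5 pos [ 566.4 -245.6   41.3] q [ 0.331  0.857  0.264  1.628 -0.562  0.987  1.095] F [ 0.3  0.4 -0.9] open 42.6
[[ 0.984 -0.053 -0.168]
 [ 0.176  0.331  0.927]
 [ 0.007 -0.942  0.335]]
along 5.763608810391949 perp 1.4206018528695026
[np.float64(558.0317992144245), np.float64(-198.31117111477275)]
side 0.73 [ 556.5 -192.7] 65.25 999.0
```

View pics/side3.png

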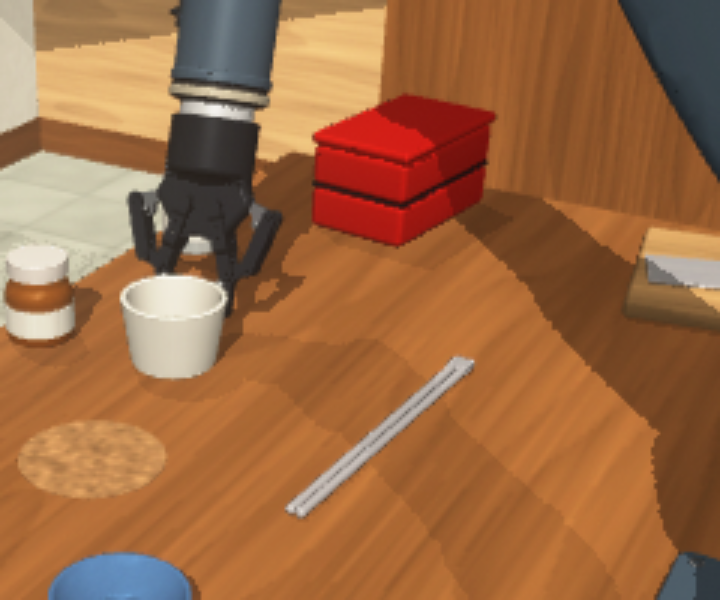

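```bash
python3 -m inch '[{"gripper":0,"tx":0,"ty":4,"tz":10,"wx":0,"wy":0,"wz":0},{"gripper":0,"tx":0,"ty":4,"tz":10,"wx":0,"wy":0,"wz":0},{"gripper":0,"tx":0,"ty":4,"tz":10,"wx":0,"wy":0,"wz":0},{"gripper":0,"tx":0,"ty":3,"tz":10,"wx":0,"wy":0,"wz":0},{"gripper":0,"tx":0,"ty":3,"tz":10,"wx":0,"wy":0,"wz":0},{"gripper":0,"tx":0,"ty":3,"tz":10,"wx":0,"wy":0,"wz":0},{"gripper":0,"tx":0,"ty":3,"tz":10,"wx":0,"wy":0,"wz":0},{"gripper":0,"tx":0,"ty":3,"tz":10,"wx":0,"wy":0,"wz":0},{"gripper":0,"tx":0,"ty":3,"tz":10,"wx":0,"wy":0,"wz":0},{"gripper":0,"tx":0,"ty":3,"tz":10,"wx":0,"wy":0,"wz":0},{"gripper":0,"tx":0,"ty":3,"tz":10,"wx":0,"wy":0,"wz":0},{"gripper":0,"tx":0,"ty":3,"tz":10,"wx":0,"wy":0,"wz":0},{"gripper":0,"tx":0,"ty":2,"tz":6,"wx":0,"wy":0,"wz":0},{"gripper":0,"tx":0,"ty":0,"tz":0,"wx":0,"wy":0,"wz":0}]'; 
python3 - <<'E'
from h import *
show()
s=get_state();P=np.array(s['position'])
im=read_camera("side"); cv2.imwrite("pics/side4.png",cv2.resize(im[60:260,180:420,::-1],None,fx=3,fy=3))
im=read_camera("top"); cv2.imwrite("pics/top4.png",cv2.resize(im[90:290,200:440,::-1],None,fx=3,fy=3))
x0=list(P[:2]+53*p[:2]); print(x0); cupfit('side',x0); cupfit('top',x0)
E
```

```text
time_s: 7.0
position: [541.0, -105.5, 44.7]
eef_rot: [[0.985, -0.052, -0.167], [0.175, 0.329, 0.928], [0.006, -0.943, 0.333]]
contact_force: [-0.4, -0.5, 0.7]
opening: 42.6
t 7.0 pos [ 541.  -105.5   44.7] q [ 0.156  0.761  0.218  1.868 -0.646  0.805  1.023] F [-0.4 -0.5  0.7] open 42.6
[[ 0.985 -0.052 -0.167]
 [ 0.175  0.329  0.928]
 [ 0.006 -0.943  0.333]]
[np.float64(531.7584718120058), np.float64(-53.32116170869152)]
side 0.68 [531.1 -53.4] 88.0 1230.0
top 0.58 [536.3 -15.8] 1053.6875 323.0
```

View pics/side4.png

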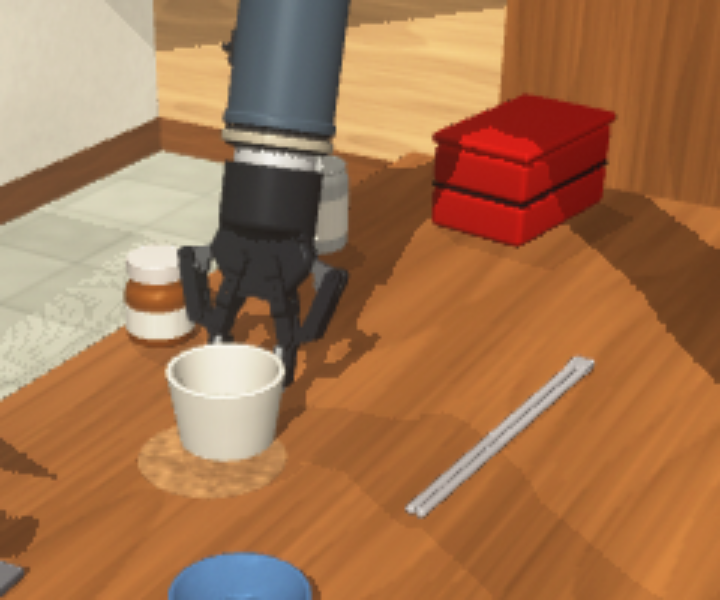

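View pics/top4.png

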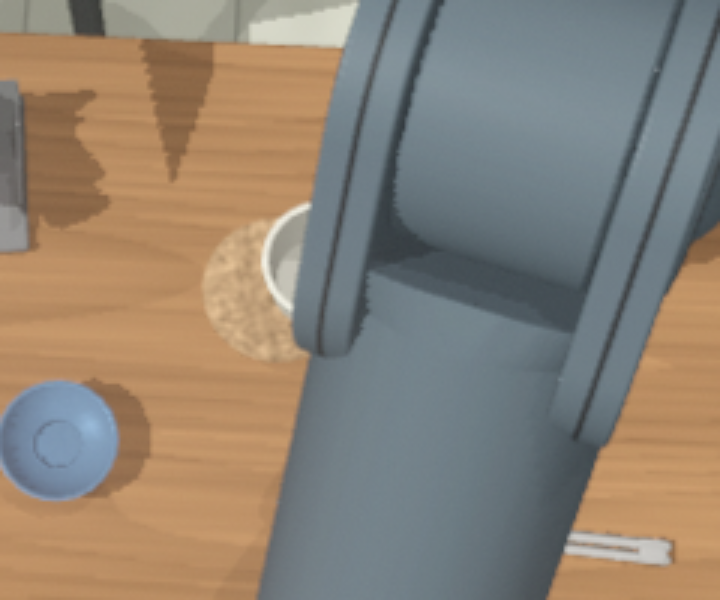

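```bash
python3 -m inch '[{"gripper":0,"tx":0,"ty":4,"tz":9,"wx":0,"wy":0,"wz":0},{"gripper":0,"tx":0,"ty":4,"tz":8,"wx":0,"wy":0,"wz":0},{"gripper":0,"tx":0,"ty":4,"tz":7,"wx":0,"wy":0,"wz":0},{"gripper":0,"tx":0,"ty":0,"tz":0,"wx":0,"wy":0,"wz":0}]'; 
python3 - <<'E'
from h import *
show()
s=get_state();P=np.array(s['position'])
im=read_camera("side"); cv2.imwrite("pics/side5.png",cv2.resize(im[100:240,200:340,::-1],None,fx=4,fy=4))
x0=list(P[:2]+53*p[:2]); print(x0); cupfit('side',x0)
for d in silhouettes('mat','side')[:1]:
    r,c=np.where(d['mask']); print(r.min(),r.max(),c.min(),c.max())
E
```

```text
time_s: 7.6
position: [536.6, -80.5, 40.9]
eef_rot: [[0.985, -0.05, -0.164], [0.171, 0.327, 0.929], [0.007, -0.944, 0.331]]
contact_force: [-0.2, -0.4, -0.7]
opening: 42.6
t 7.6 pos [536.6 -80.5  40.9] q [ 0.123  0.753  0.204  1.906 -0.669  0.764  1.01 ] F [-0.2 -0.4 -0.7] open 42.6
[[ 0.985 -0.05  -0.164]
 [ 0.171  0.327  0.929]
 [ 0.007 -0.944  0.331]]
[np.float64(527.4101033701709), np.float64(-28.30649315815552)]
side 0.74 [527.2 -29.2] 50.1875 1378.0
205 225 226 275
```

View pics/side5.png

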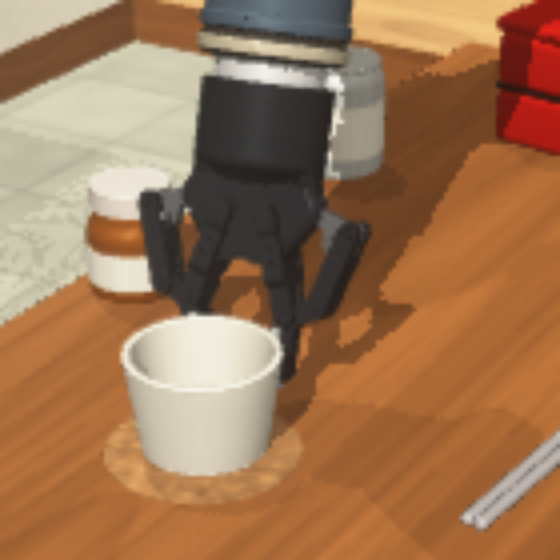

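```bash
python3 -m inch '[{"gripper":0,"tx":0,"ty":2,"tz":4,"wx":0,"wy":0,"wz":0},{"gripper":0,"tx":0,"ty":1,"tz":3,"wx":0,"wy":0,"wz":0},{"gripper":0,"tx":0,"ty":0,"tz":0,"wx":0,"wy":0,"wz":0}]'; 
python3 - <<'E'
from h import *
show()
s=get_state();P=np.array(s['position'])
x0=list(P[:2]+53*p[:2]); read_camera('side');print(x0); cupfit('side',x0)
E
```

```text
time_s: 8.05
position: [535.8, -75.0, 40.5]
eef_rot: [[0.986, -0.048, -0.162], [0.169, 0.325, 0.93], [0.008, -0.944, 0.329]]
contact_force: [0.3, -0.1, -0.4]
opening: 42.6
t 8.05 pos [535.8 -75.   40.5] q [ 0.115  0.75   0.202  1.915 -0.675  0.754  1.005] F [ 0.3 -0.1 -0.4] open 42.6
[[ 0.986 -0.048 -0.162]
 [ 0.169  0.325  0.93 ]
 [ 0.008 -0.944  0.329]]
[np.float64(526.5696767326821), np.float64(-22.853741291252675)]
side 0.6 [527.9 -24.6] 98.9375 1296.0
```

```bash
python3 -m inch '[{"gripper":0,"tx":0,"ty":-5,"tz":-15,"wx":0,"wy":0,"wz":0},{"gripper":0,"tx":0,"ty":-13,"tz":-37,"wx":0,"wy":0,"wz":0},{"gripper":0,"tx":0,"ty":-25,"tz":-30,"wx":0,"wy":0,"wz":0},{"gripper":0,"tx":0,"ty":-45,"tz":-10,"wx":0,"wy":0,"wz":0},{"gripper":0,"tx":0,"ty":-45,"tz":-20,"wx":0,"wy":0,"wz":0},{"gripper":0,"tx":0,"ty":-45,"tz":-20,"wx":0,"wy":0,"wz":0},{"gripper":0,"tx":0,"ty":0,"tz":-40,"wx":0,"wy":0,"wz":0},{"gripper":0,"tx":0,"ty":0,"tz":-40,"wx":0,"wy":0,"wz":0}]'; 
python3 - <<'E'
from h import *
show()
for c in('side','top'):
    im=read_camera(c); cv2.imwrite(f"pics/{c}6.png",im[:,:,::-1]); cupfit(c,[527,-24])
    for d in silhouettes('mat',c)[:1]:
        r,cc=np.where(d['mask']); print(r.min(),r.max(),cc.min(),cc.max())
E
```

```text
time_s: 8.95
position: [579.0, -342.7, 144.4]
eef_rot: [[0.985, -0.053, -0.166], [0.174, 0.322, 0.93], [0.005, -0.945, 0.326]]
contact_force: [0.6, 0.7, -0.2]
opening: 42.8
t 8.95 pos [ 579.  -342.7  144.4] q [ 0.42   0.823  0.328  1.365 -0.479  1.282  1.062] F [ 0.6  0.7 -0.2] open 42.8
[[ 0.985 -0.053 -0.166]
 [ 0.174  0.322  0.93 ]
 [ 0.005 -0.945  0.326]]
side 0.66 [527.1 -25.2] 55.375 1339.0
204 226 226 274
top 0.85 [526.7 -25.3] 71.125 1312.0
172 210 267 316
```

View pics/top6.png

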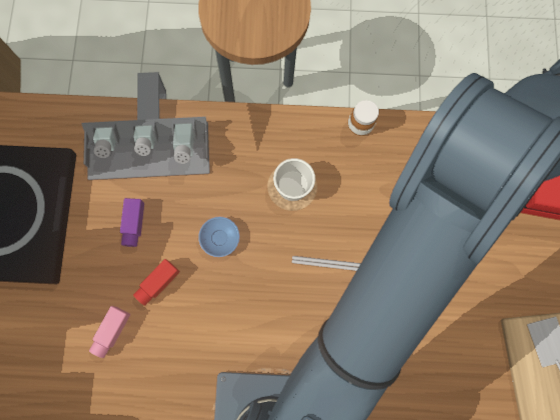

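View pics/side6.png

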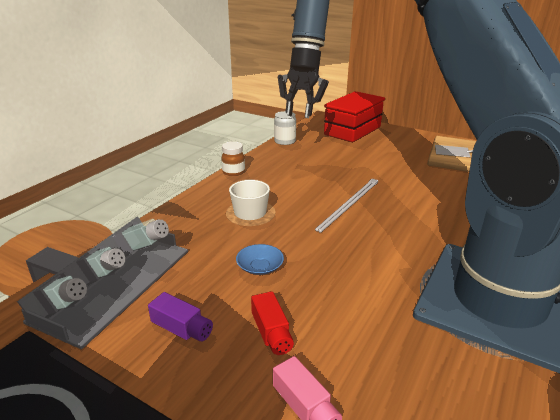

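The cup stands on the mat about 3 mm off centre, and both cameras agree. Next I'll fit the arm kinematics so I can plan the tipping pose.

```bash
cat > kin.py <<'E'
import numpy as np, json, itertools
from scipy.spatial.transform import Rotation as Ro
def rz(a): return Ro.from_euler('z',a).as_matrix()
def ry(a): return Ro.from_euler('y',a).as_matrix()
def fk(q,th):
    s=th['s'];o=th['o'];h,L1,L2,L3=th['L']
    a=s*np.array(q)+o
    R=rz(a[0]);P=np.array([0,0,h]);R=R@ry(a[1])@rz(a[2]);P=P+R@[0,0,L1];elb=P
    R=R@ry(a[3])@rz(a[4]);P=P+R@[0,0,L2];w=P
    R=R@ry(a[5])@rz(a[6]);P=P+R@[0,0,L3]
    # tool: y along z7
    T=R@np.array([[1,0,0],[0,0,-1],[0,1,0]]).T.T
    return P,R@np.array([[0,0,1.],[1,0,0],[0,1,0]]),elb,w  # cols x,y,z tool: y=z7
E
python3 - <<'E'
from kin import *
from scipy.optimize import least_squares
D=[json.loads(l) for l in open('log.jsonl')]
Q=np.array([d[0] for d in D]);P=np.array([d[1] for d in D]);R=np.array([d[2] for d in D]);print(len(D))
best=None
# yaxis: direction (R[:,:,1]); try signs
for sg in itertools.product([1,-1],repeat=7):
  if sg[1]<0 or sg[3]<0 or sg[5]<0: continue
  s=np.array(sg)
  def res(x):
    th=dict(s=s,o=np.r_[x[0],0,x[1],0,x[2],0,x[3]],L=x[4:8]); r=[]
    for q,p,RR in zip(Q[::3],P[::3],R[::3]):
        pp,T,_,_=fk(q,th); r+=list((pp-p)/100)+list((T-RR).ravel())
    return np.array(r)
  for o in itertools.product((0,),(0,),(0,),(0,1.57,3.14,-1.57)):
    r=least_squares(res,[*o,340,400,400,300],max_nfev=40)
    if best is None or r.cost<best[0]: best=(r.cost,sg,r.x); print(best[0],sg,r.x.round(3))
np.save('th.npy',np.r_[best[1],best[2]])
E
```

```text
15
6.425628413529372 (1, 1, 1, 1, 1, 1, 1) [ 1.193000e+00  2.760000e-01 -2.600000e-02  2.399000e+00  4.657862e+03
  1.880090e+02  1.731580e+02  4.628109e+03]
6.425628413231863 (1, 1, 1, 1, 1, 1, 1) [ 1.193000e+00  2.760000e-01 -2.600000e-02  2.399000e+00  4.657860e+03
  1.880090e+02  1.731580e+02  4.628107e+03]
6.4256284131790835 (1, 1, 1, 1, 1, 1, 1) [ 1.193000e+00  2.760000e-01 -2.600000e-02  2.399000e+00  4.657863e+03
  1.880080e+02  1.731580e+02  4.628110e+03]
4.83637797418357 (1, 1, -1, 1, 1, 1, 1) [ 8.800000e-01  5.930000e-01  4.300000e-02  1.866000e+00  1.955723e+03
  5.472180e+02 -7.746500e+01  2.362623e+03]
4.8363779738429 (1, 1, -1, 1, 1, 1, 1) [ 8.800000e-01  5.930000e-01  4.300000e-02  1.866000e+00  1.955736e+03
  5.472080e+02 -7.746200e+01  2.362627e+03]
4.8363779737577275 (1, 1, -1, 1, 1, 1, 1) [ 8.800000e-01  5.930000e-01  4.300000e-02  1.866000e+00  1.955725e+03
  5.472160e+02 -7.746400e+01  2.362624e+03]
1.6316965787762612 (-1, 1, 1, 1, 1, 1, 1) [-5.49000e-01  4.74000e-01  2.20000e-01  4.59000e-01  1.35054e+02
  5.89862e+02  3.85867e+02  2.58983e+02]
1.63169657850472
[... 188 characters left out ...]
1  4.88000e-01  1.85000e-01  2.16300e+00  1.38128e+02
  5.89204e+02  3.85058e+02  2.62572e+02]
1.0947109059812468 (-1, 1, 1, 1, 1, 1, -1) [-5.48000e-01  4.88000e-01  1.85000e-01 -4.12000e+00  1.38127e+02
  5.89204e+02  3.85058e+02  2.62571e+02]
0.6781043744540555 (-1, 1, 1, 1, -1, 1, -1) [-4.45000e-01  4.42000e-01 -6.28000e-01  2.16600e+00 -8.93810e+01
  5.10391e+02  3.95122e+02 -5.02620e+01]
0.6781043743280399 (-1, 1, 1, 1, -1, 1, -1) [-4.45000e-01  4.42000e-01 -6.28000e-01  2.16600e+00 -8.93830e+01
  5.10393e+02  3.95121e+02 -5.02610e+01]
0.005766253409449965 (-1, 1, -1, 1, -1, 1, -1) [-4.20000e-02 -3.30000e-02  6.00000e-03  1.50200e+00  2.84603e+02
  5.76041e+02  3.96751e+02  3.38429e+02]
```

```bash
cat > kin.py <<'E'
import numpy as np, json
from scipy.spatial.transform import Rotation as Ro
from scipy.optimize import least_squares
def rz(a): c,s=np.cos(a),np.sin(a); return np.array([[c,-s,0],[s,c,0],[0,0,1]])
def ry(a): c,s=np.cos(a),np.sin(a); return np.array([[c,0,s],[0,1,0],[-s,0,c]])
SG=np.array([-1,1,-1,1,-1,1,-1.])
LO=np.array([-2.76,-.34,-1.52,.19,-1.09,.17,-2.82]);HI=np.array([2.76,2.15,1.57,2.46,4.23,1.99,2.82])
TT=np.array([[0,0,1.],[1,0,0],[0,1,0]])
# x: off[7], then z: h,L1,L2,L3 ; lateral: e1(2) e2(2) e3(2)
def fk(q,x):
    a=SG*np.array(q)+x[:7]
    R=rz(a[0]);P=np.array([0,0,x[7]]);R=R@ry(a[1])@rz(a[2]);P=P+R@[x[11],x[12],x[8]]
    R=R@ry(a[3])@rz(a[4]);P=P+R@[x[13],x[14],x[9]]
    R=R@ry(a[5]);P=P+R@[x[15],x[16],0];w=P;R=R@rz(a[6]);P=P+R@[0,0,x[10]]
    return P,R@TT,w
def ik(pos,R,x,q0,tol=1,wt=1.):
    f=lambda q:np.r_[(fk(q,x)[0]-pos)/100,Ro.from_matrix(fk(q,x)[1].T@R).as_rotvec()*wt,1e-3*(q-q0)]
    r=least_squares(f,np.clip(q0,LO+.03,HI-.03),bounds=(LO+.02,HI-.02))
    P,T,_=fk(r.x,x); return r.x,np.linalg.norm(P-pos),np.linalg.norm(Ro.from_matrix(T.T@R).as_rotvec())
try: TH=np.load('th.npy')
except Exception: TH=None
E
python3 - <<'E'
from kin import *
D=[json.loads(l) for l in open('log.jsonl')]
x0=np.r_[0,0,0,0,0,0,np.pi/2,285,576,397,338,np.zeros(6)]
def res(x):
    r=[]
    for q,p,RR in D:
        pp,T,_=fk(q,x); r+=list((pp-p)/100)+list((T-RR).ravel())
    return np.r_[r,1e-3*(x-x0)[:7],1e-5*(x-x0)[7:]]
r=least_squares(res,x0); print(r.cost,r.x.round(3)); np.save('th.npy',r.x)
for q,p,RR in D: pp,T,w=fk(q,r.x);print(np.linalg.norm(pp-p).round(2),np.abs(T-RR).max().round(4),end=' ')
E
```

```text
0.00011589895382817341 [-9.00000e-03  1.90000e-02  3.00000e-03 -2.30000e-02 -0.00000e+00
  4.00000e-03  1.56900e+00  2.56372e+02  5.86083e+02  3.90897e+02
  3.23956e+02 -8.83500e+00 -4.05700e+01  1.73200e+00 -8.23000e-01
 -8.40000e-02 -1.10600e+00]
0.71 0.0038 0.38 0.0016 0.38 0.0016 0.12 0.0014 0.12 0.0014 0.12 0.0014 0.1 0.0014 0.1 0.0009 0.1 0.0009 0.18 0.0008 0.11 0.0008 0.17 0.0014 0.15 0.0016 0.14 0.0016 0.24 0.0012
```

```bash
cat >> kin.py <<'E'
psi=.1; xr=np.array([np.cos(psi),np.sin(psi),0]);yr=np.array([-np.sin(psi),np.cos(psi),0]);zz=np.array([0,0,1.])
A=-xr*np.sin(np.pi/3)+zz*.5; CAP=np.array([556,216,80.3]); BASE=CAP-102*A
def graspR(beta,sgn):
    d=-np.sin(beta)*xr-np.cos(beta)*zz; X=sgn*yr; return np.c_[X,d,np.cross(X,d)]
def tcp_grasp(beta,s,sgn):
    R=graspR(beta,sgn); return BASE+s*A-6*R[:,1],R
def final(beta,s,sgn,tip,az,cap):
    # rotate world: shaker axis currently elevation 30deg, azimuth psi+pi ; pitch cap down by 30+tip about yr, then yaw az
    R,P=graspR(beta,sgn),None
    M=rz(az)@Ro.from_rotvec(-yr*np.radians(30+tip)).as_matrix()
    assert (M@A)[2]<0,(M@A)
    Rn=M@R; a=M@A
    return np.array(cap)-a*(102-s)-6*Rn[:,1],Rn,a
E
python3 - <<'E'
from kin import *
D=[json.loads(l) for l in open('log.jsonl')];q0=np.array(D[-1][0])
rng=np.random.default_rng(0)
marg=lambda q:np.min(np.minimum(q-LO,HI-q))
for sgn in(1,-1):
  for b in(0,10,20,30):
    p,R=tcp_grasp(np.radians(b),52,sgn)
    best=None
    for k in range(25):
        qs=q0 if k==0 else LO+(HI-LO)*rng.random(7)
        q,e,w=ik(p,R,TH,qs)
        if e<1 and w<.01 and (best is None or marg(q)>best[0]): best=(marg(q),q)
    print('grasp',sgn,b,p.round(0),None if best is None else (best[0].round(2),best[1].round(2)))
    if best is None: continue
    for az in np.radians([-120,-90,-60,-30,0,30,60,90,120]):
        pf,Rf,a=final(np.radians(b),52,sgn,40,az,[527,-25,92])
        bf=None
        for k in range(8):
            qs=best[1] if k==0 else LO+(HI-LO)*rng.random(7)
            q,e,w=ik(pf,Rf,TH,qs)
            if e<1 and w<.01:
                c=np.abs(q-best[1]).max()
                if bf is None or c-min(marg(q),.2)*5<bf[0]: bf=(c-min(marg(q),.2)*5,c,marg(q),q)
        if bf: print('   az',np.degrees(az).round(),'maxdq',bf[1].round(2),'marg',bf[2].round(2),bf[3].round(2),pf.round(0))
E
```

```text
grasp 1 0 [599. 220.  61.] (np.float64(0.68), array([ 0.04,  0.84, -0.84,  1.74,  0.78,  0.93,  0.56]))
   az -120.0 maxdq 1.48 marg 0.68 [-0.74  1.12  0.65  1.66  0.35  1.31 -0.83] [514. -55. 126.]
   az -90.0 maxdq 1.59 marg 0.46 [-0.97  1.11  0.75  2.    0.67  0.8  -0.93] [530. -58. 126.]
   az -60.0 maxdq 2.17 marg 0.09 [-0.21  0.93 -0.6   2.37  1.61  1.7  -1.61] [546. -52. 126.]
   az 60.0 maxdq 2.01 marg 0.04 [ 1.26  1.41 -1.48  2.16  0.57  0.34  2.57] [540.   5. 126.]
   az 90.0 maxdq 3.34 marg 0.04 [ 1.01  1.21 -1.12  1.8  -0.17  0.97 -2.78] [524.   8. 126.]
   az 120.0 maxdq 2.64 marg 0.35 [ 0.4   1.03 -0.22  1.5  -0.52  1.64 -2.08] [508.   2. 126.]
grasp 1 10 [600. 220.  61.] (np.float64(0.83), array([-0.13,  0.83, -0.5 ,  1.58,  0.36,  1.  ,  0.95]))
   az -120.0 maxdq 1.75 marg 0.75 [-0.71  1.01  0.61  1.71  0.32  1.22 -0.81] [513. -55. 127.]
   az -90.0 maxdq 1.49 marg 0.44 [-1.01  1.09  0.94  2.02  0.35  0.61 -0.55] [530. -58. 127.]
   az -60.0 maxdq 2.39 marg 0.1 [-0.02  0.86 -0.82  2.36  1.59  1.64 -1.45] [546. -52. 127.]
   az 60.0 maxdq 1.35 marg 0.02 [ 1.22  1.29 -
[... 4089 characters left out ...]
 1.55  1.81 -0.75  1.22 -2.8 ] [513. -56. 129.]
   az -90.0 maxdq 1.2 marg 0.13 [-0.98  1.07  1.22  2.03 -0.52  0.59 -2.69] [530. -59. 129.]
   az -60.0 maxdq 3.82 marg 0.19 [ 0.09  0.63 -0.69  2.27  1.47  1.08  2.05] [547. -53. 129.]
   az -30.0 maxdq 3.28 marg 0.02 [-0.66  0.66  0.67  2.44  3.15  0.42  0.92] [558. -39. 129.]
   az 30.0 maxdq 1.93 marg 0.02 [ 1.04  0.98 -1.5   2.35  1.79  0.61 -2.53] [555.  -5. 129.]
   az 60.0 maxdq 1.38 marg 0.2 [ 1.01  0.88 -1.22  2.14  0.48  0.37 -0.76] [541.   6. 129.]
   az 90.0 maxdq 1.61 marg 0.29 [ 0.94  0.97 -1.23  1.91  0.28  0.84 -0.16] [524.   9. 129.]
   az 120.0 maxdq 2.04 marg 0.39 [ 0.77  0.99 -1.13  1.71  0.25  1.23  0.27] [507.   3. 129.]
```

```bash
python3 - <<'E'
from h import *
im=cv2.imread('pics/side6.png'); cv2.imwrite("pics/side6z.png",cv2.resize(im[210:350,20:190],None,fx=4.5,fy=4.5,interpolation=cv2.INTER_CUBIC)[:600])
im=cv2.imread('pics/top6.png'); cv2.imwrite("pics/top6z.png",cv2.resize(im[110:190,80:215],None,fx=5.8,fy=5.8,interpolation=cv2.INTER_CUBIC))
E
```

```text
(no output)
```

View pics/side6z.png

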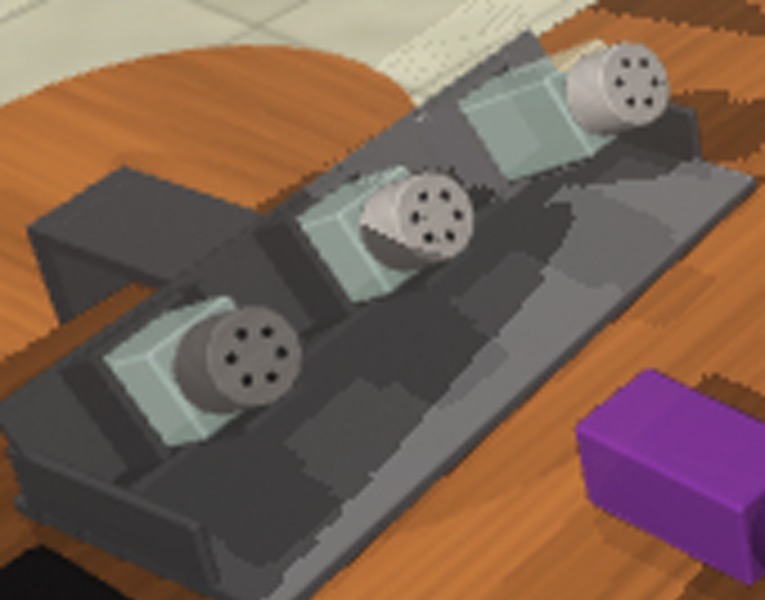

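View pics/top6z.png

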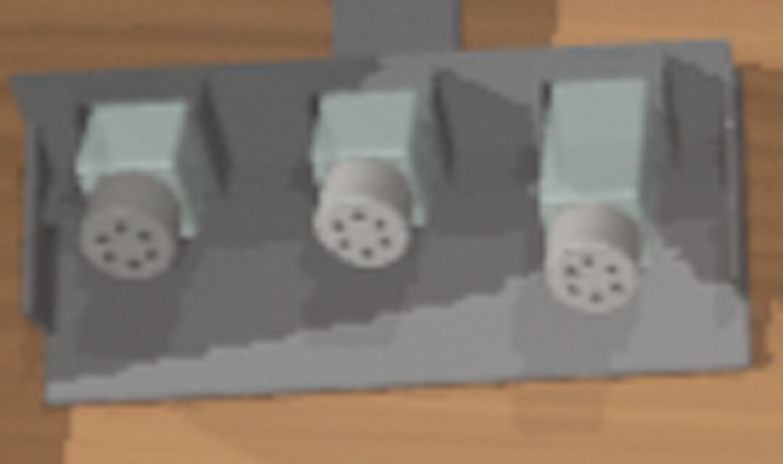

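```bash
python3 - <<'E'
from h import *
from scipy.optimize import least_squares
obs=[((156.9,182.4),(228.4,162.2),-88,102),((149.8,143.1),(257.8,117.1),0,70),((151.4,102.2),(288.7,77.1),88,70)]
def pts(v):
    x,y,z,ps=v; X=np.array([np.cos(ps),np.sin(ps),0]);Y=np.array([-np.sin(ps),np.cos(ps),0]);A=-X*np.sin(np.pi/3)+np.array([0,0,.5])
    return [np.array([x,y,z])+Y*o+A*l for *_,o,l in obs]
def res(v):
    r=[]
    for P,(t,s,_,_) in zip(pts(v),obs): r+=list(proj('top',P)[0]-t)+list(proj('side',P)[0]-s)
    return r
for fix in (None,):
    r=least_squares(res,[640,310,30,.1]);print(r.x.round(3),np.round(r.fun,2)); print(np.round(pts(r.x),1))
E
```

```text
[6.35027e+02 3.10559e+02 2.91700e+01 9.90000e-02] [ 0.92  0.35 -0.22 -0.82  0.16  0.12 -0.08 -0.25  0.52  0.5  -0.15 -0.33]
[[555.8 214.3  80.2]
 [574.7 304.6  64.2]
 [566.  392.1  64.2]]
```

```bash
sed -i 's/^psi=.1;/psi=.099;/; s/CAP=np.array(\[556,216,80.3\])/CAP=np.array([555.9,214.9,80.5])/' kin.py; python3 - <<'E'
from h import *; from kin import *
b=np.radians(20);p_,R=tcp_grasp(b,52,1);pre=p_-110*R[:,1];print(p_,pre)
s=get_state();R0=np.array(s['eef_rot'])
Rm=R0@Ro.from_rotvec(Ro.from_matrix(R0.T@R).as_rotvec()*.6).as_matrix()
print(ik(np.array([590,0,270]),Rm,TH,np.array(s['joint_pos'])))
plan([590,0,270],Rm,maxmm=40,maxr=.12,g=-0.45)
E
```

```text
[601.03131822 219.38265492  61.13815572] [638.46931685 223.10117312 164.50434401]
(array([-0.06492036,  0.60482947,  0.13220197,  1.4061715 , -0.21912547,
        1.45337331,  1.19080314]), np.float64(6.829979648979184e-06), np.float64(4.0225862823000206e-07))
10 [{"gripper": -0.45, "tx": 7.1, "ty": -1.0, "tz": 35.5, "wx": 0.001, "wy": -0.084, "wz": 0.03}, {"gripper": -0.45, "tx": 10.0, "ty": -1.2, "tz": 34.8, "wx": 0.001, "wy": -0.084, "wz": 0.03}, {"gripper": -0.45, "tx": 12.8, "ty": -1.6, "tz": 33.8, "wx": 0.001, "wy": -0.084, "wz": 0.03}, {"gripper": -0.45, "tx": 15.6, "ty": -2.0, "tz": 32.6, "wx": 0.001, "wy": -0.084, "wz": 0.03}, {"gripper": -0.45, "tx": 18.2, "ty": -2.4, "tz": 31.2, "wx": 0.001, "wy": -0.084, "wz": 0.03}, {"gripper": -0.45, "tx": 20.7, "ty": -3.0, "tz": 29.6, "wx": 0.001, "wy": -0.084, "wz": 0.03}, {"gripper": -0.45, "tx": 23.0, "ty": -3.6, "tz": 27.7, "wx": 0.001, "wy": -0.084, "wz": 0.03}, {"gripper": -0.45, "tx": 25.2, "ty": -4.4, "tz": 25.7, "wx": 0.001, "wy": -0.084, "wz": 0.03}, {"gripper": -0.45, "tx": 27.1, "ty": -5.1, "tz": 23.5, "wx": 0.001, "wy": -0.084, "wz": 0.03}, {"gripper": -0.45, "tx": 28.8, "ty": -6.0, "tz": 21.1, "wx": 0.001, "wy": -0.084, "wz": 0.03}]
```

```bash
python3 -m inch '[{"gripper":-0.45,"tx":7,"ty":-6,"tz":35,"wx":0.001,"wy":-0.084,"wz":0.03},{"gripper":-0.45,"tx":10,"ty":-6,"tz":35,"wx":0.001,"wy":-0.084,"wz":0.03},{"gripper":-0.45,"tx":13,"ty":-4,"tz":34,"wx":0.001,"wy":-0.084,"wz":0.03},{"gripper":-0.45,"tx":16,"ty":-3,"tz":33,"wx":0.001,"wy":-0.084,"wz":0.03},{"gripper":-0.45,"tx":18,"ty":-3,"tz":31,"wx":0.001,"wy":-0.084,"wz":0.03},{"gripper":-0.45,"tx":21,"ty":-3,"tz":30,"wx":0.001,"wy":-0.084,"wz":0.03},{"gripper":-0.45,"tx":23,"ty":-3,"tz":28,"wx":0.001,"wy":-0.084,"wz":0.03},{"gripper":-0.45,"tx":25,"ty":-4,"tz":26,"wx":0.001,"wy":-0.084,"wz":0.03},{"gripper":-0.45,"tx":27,"ty":-5,"tz":24,"wx":0.001,"wy":-0.084,"wz":0.03},{"gripper":-0.45,"tx":29,"ty":-6,"tz":21,"wx":0.001,"wy":-0.084,"wz":0.03}]'
python3 - <<'E'
from h import *; from kin import *
show()
b=np.radians(20);p_,R=tcp_grasp(b,52,1);pre=p_-110*R[:,1]
print(ik(pre,R,TH,np.array(get_state()['joint_pos'])))
plan(pre,R,maxmm=38,maxr=.12,g=-0.45)
E
```

```text
time_s: 10.25
position: [580.9, 14.5, 290.4]
eef_rot: [[0.446, -0.304, -0.842], [0.895, 0.152, 0.419], [0.001, -0.94, 0.34]]
contact_force: [0.1, 0.3, 0.5]
opening: 61.6
t 10.25 pos [580.9  14.5 290.4] q [-0.09   0.584  0.134  1.392 -0.217  1.492  1.195] F [0.1 0.3 0.5] open 61.6
[[ 0.446 -0.304 -0.842]
 [ 0.895  0.152  0.419]
 [ 0.001 -0.94   0.34 ]]
(array([-0.36660679,  0.83430031,  0.00451289,  1.21241291, -0.08931526,
        1.43390545,  1.33834648]), np.float64(9.33613205919694e-06), np.float64(3.155401883178234e-07))
7 [{"gripper": -0.45, "tx": 30.3, "ty": 18.9, "tz": -0.6, "wx": 0.0, "wy": -0.075, "wz": 0.027}, {"gripper": -0.45, "tx": 30.7, "ty": 18.1, "tz": -2.9, "wx": 0.0, "wy": -0.075, "wz": 0.027}, {"gripper": -0.45, "tx": 30.9, "ty": 17.3, "tz": -5.2, "wx": 0.0, "wy": -0.075, "wz": 0.027}, {"gripper": -0.45, "tx": 30.9, "ty": 16.4, "tz": -7.5, "wx": 0.0, "wy": -0.075, "wz": 0.027}, {"gripper": -0.45, "tx": 30.7, "ty": 15.6, "tz": -9.8, "wx": 0.0, "wy": -0.075, "wz": 0.027}, {"gripper": -0.45, "tx": 30.2, "ty": 14.7, "tz": -12.1, "wx": 0.0, "wy": -0.075, "wz": 0.027}, {"gripper": -0.45, "tx": 29.6, "ty": 13.9, "tz": -14.4, "wx": 0.0, "wy": -0.075, "wz": 0.027}]
```

```bash
python3 -m inch '[{"gripper":-0.45,"tx":30,"ty":19,"tz":-1,"wx":0,"wy":-0.075,"wz":0.027},{"gripper":-0.45,"tx":31,"ty":18,"tz":-3,"wx":0,"wy":-0.075,"wz":0.027},{"gripper":-0.45,"tx":31,"ty":17,"tz":-5,"wx":0,"wy":-0.075,"wz":0.027},{"gripper":-0.45,"tx":31,"ty":16,"tz":-8,"wx":0,"wy":-0.075,"wz":0.027},{"gripper":-0.45,"tx":30,"ty":15,"tz":-10,"wx":0,"wy":-0.075,"wz":0.027},{"gripper":-0.45,"tx":30,"ty":14,"tz":-12,"wx":0,"wy":-0.075,"wz":0.027},{"gripper":-0.45,"tx":20,"ty":14,"tz":-14,"wx":0,"wy":-0.075,"wz":0.027},{"gripper":-0.45,"tx":0,"ty":0,"tz":0,"wx":0,"wy":0,"wz":0}]'
python3 - <<'E'
from h import *; from kin import *
show()
b=np.radians(20);p_,R=tcp_grasp(b,52,1);pre=p_-60*R[:,1]
plan(pre,R,maxmm=30,maxr=.12,g=-0.45)
im=read_camera("side"); cv2.imwrite("pics/side7.png",cv2.resize(im[120:320,40:270,::-1],None,fx=3,fy=3))
im=read_camera("top"); cv2.imwrite("pics/top7.png",cv2.resize(im[60:260,80:310,::-1],None,fx=3,fy=3))
E
```

```text
time_s: 11.05
position: [632.3, 239.3, 170.7]
eef_rot: [[-0.147, -0.33, -0.933], [0.989, -0.04, -0.141], [0.009, -0.943, 0.332]]
contact_force: [-0.0, 0.4, 0.2]
opening: 61.9
t 11.05 pos [632.3 239.3 170.7] q [-0.378  0.83  -0.021  1.204 -0.075  1.435  1.347] F [-0.   0.4  0.2] open 61.9
[[-0.147 -0.33  -0.933]
 [ 0.989 -0.04  -0.141]
 [ 0.009 -0.943  0.332]]
2 [{"gripper": -0.45, "tx": -8.3, "ty": 27.2, "tz": -2.5, "wx": 0.005, "wy": 0.024, "wz": -0.004}, {"gripper": -0.45, "tx": -8.3, "ty": 27.2, "tz": -2.9, "wx": 0.005, "wy": 0.024, "wz": -0.004}]
```

View pics/side7.png

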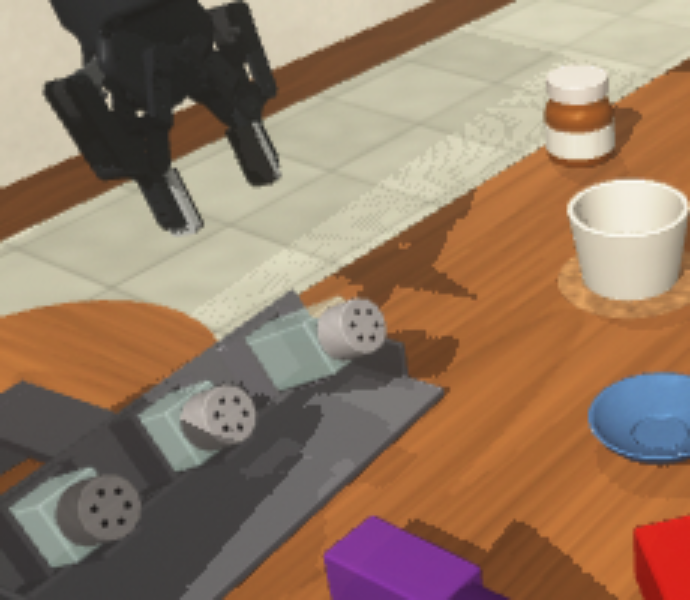

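View pics/top7.png

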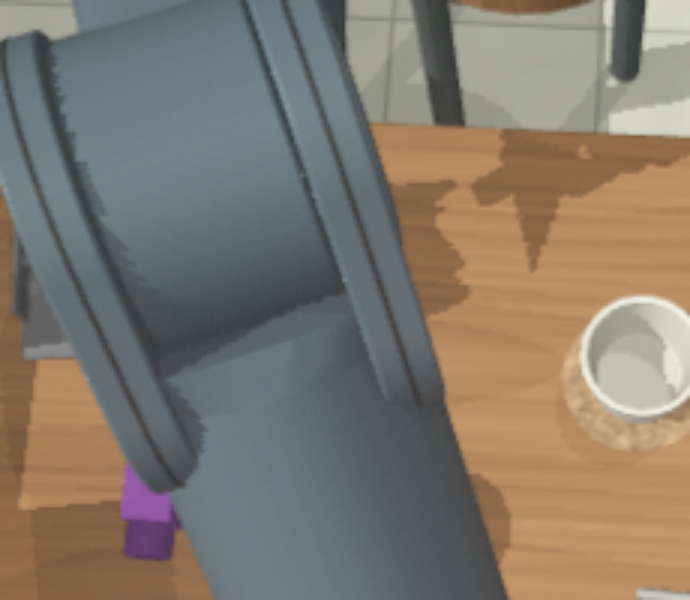

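```bash
python3 -m inch '[{"gripper":-0.45,"tx":-8,"ty":20,"tz":-2,"wx":0.005,"wy":0.024,"wz":-0.004},{"gripper":-0.45,"tx":-8,"ty":25,"tz":-3,"wx":0.005,"wy":0.024,"wz":-0.004},{"gripper":-0.45,"tx":0,"ty":0,"tz":0,"wx":0,"wy":0,"wz":0}]'
python3 - <<'E'
from h import *; from kin import *
show()
b=np.radians(20);p_,R=tcp_grasp(b,52,1)
plan(p_-30*R[:,1],R,maxmm=30,maxr=.12,g=-0.45)
plan(p_,R,maxmm=30,maxr=.12,g=-0.45)
E
```

```text
time_s: 11.45
position: [626.5, 214.4, 132.5]
eef_rot: [[-0.085, -0.332, -0.94], [0.996, -0.032, -0.078], [-0.004, -0.943, 0.333]]
contact_force: [-0.7, 0.0, -0.1]
opening: 61.5
t 11.45 pos [626.5 214.4 132.5] q [-0.354  0.843 -0.006  1.287 -0.084  1.341  1.329] F [-0.7  0.  -0.1] open 61.5
[[-0.085 -0.332 -0.94 ]
 [ 0.996 -0.032 -0.078]
 [-0.004 -0.943  0.333]]
2 [{"gripper": -0.45, "tx": 3.7, "ty": 22.8, "tz": -0.3, "wx": 0.005, "wy": -0.007, "wz": 0.0}, {"gripper": -0.45, "tx": 3.7, "ty": 22.8, "tz": -0.4, "wx": 0.005, "wy": -0.007, "wz": 0.0}]
3 [{"gripper": -0.45, "tx": 2.5, "ty": 25.2, "tz": -0.1, "wx": 0.003, "wy": -0.005, "wz": 0.0}, {"gripper": -0.45, "tx": 2.5, "ty": 25.2, "tz": -0.2, "wx": 0.003, "wy": -0.005, "wz": 0.0}, {"gripper": -0.45, "tx": 2.5, "ty": 25.2, "tz": -0.3, "wx": 0.003, "wy": -0.005, "wz": 0.0}]
```

```bash
python3 -m inch '[{"gripper":-0.45,"tx":3,"ty":15,"tz":0,"wx":0.005,"wy":-0.007,"wz":0},{"gripper":-0.45,"tx":3,"ty":15,"tz":0,"wx":0.005,"wy":-0.007,"wz":0},{"gripper":-0.45,"tx":1,"ty":10,"tz":0,"wx":0,"wy":0,"wz":0},{"gripper":-0.45,"tx":0,"ty":0,"tz":0,"wx":0,"wy":0,"wz":0}]'
python3 - <<'E'
from h import *; from kin import *
show()
b=np.radians(20);p_,R=tcp_grasp(b,52,1)
plan(p_,R,maxmm=15,maxr=.12,g=-0.45)
im=read_camera("side"); cv2.imwrite("pics/side8.png",cv2.resize(im[160:300,50:210,::-1],None,fx=4,fy=4))
E
```

```text
time_s: 11.85
position: [613.0, 219.9, 96.4]
eef_rot: [[-0.097, -0.337, -0.936], [0.995, -0.031, -0.092], [0.002, -0.941, 0.339]]
contact_force: [-0.9, -0.8, -0.1]
opening: 61.8
t 11.85 pos [613.  219.9  96.4] q [-0.36   0.866 -0.016  1.347 -0.085  1.263  1.335] F [-0.9 -0.8 -0.1] open 61.8
[[-0.097 -0.337 -0.936]
 [ 0.995 -0.031 -0.092]
 [ 0.002 -0.941  0.339]]
3 [{"gripper": -0.45, "tx": 0.2, "ty": 12.4, "tz": -0.2, "wx": 0.001, "wy": -0.0, "wz": 0.001}, {"gripper": -0.45, "tx": 0.2, "ty": 12.4, "tz": -0.3, "wx": 0.001, "wy": -0.0, "wz": 0.001}, {"gripper": -0.45, "tx": 0.2, "ty": 12.4, "tz": -0.3, "wx": 0.001, "wy": -0.0, "wz": 0.001}]
```

View pics/side8.png

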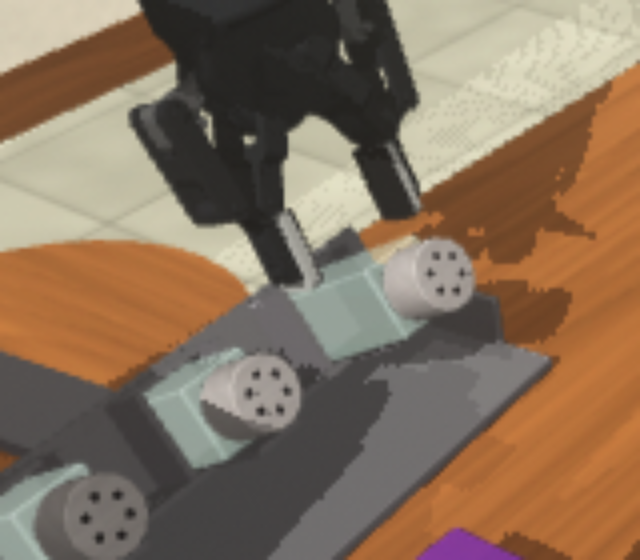

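```bash
python3 -m inch '[{"gripper":-0.45,"tx":0,"ty":12,"tz":0,"wx":0,"wy":0,"wz":0},{"gripper":-0.45,"tx":0,"ty":12,"tz":0,"wx":0,"wy":0,"wz":0},{"gripper":-0.45,"tx":0,"ty":12,"tz":0,"wx":0,"wy":0,"wz":0},{"gripper":-0.45,"tx":0,"ty":0,"tz":0,"wx":0,"wy":0,"wz":0}]'
python3 - <<'E'
from h import *; from kin import *
show()
b=np.radians(20);p_,R=tcp_grasp(b,52,1)
plan(p_,R,maxmm=15,maxr=.12,g=-0.45)
im=read_camera("side"); cv2.imwrite("pics/side9.png",cv2.resize(im[160:300,50:210,::-1],None,fx=4,fy=4))
E
```

```text
time_s: 12.3
position: [600.8, 219.3, 60.9]
eef_rot: [[-0.098, -0.335, -0.937], [0.995, -0.031, -0.093], [0.002, -0.942, 0.336]]
contact_force: [-0.4, -0.5, -1.2]
opening: 62.3
t 12.3 pos [600.8 219.3  60.9] q [-0.363  0.887 -0.021  1.409 -0.086  1.176  1.336] F [-0.4 -0.5 -1.2] open 62.3
[[-0.098 -0.335 -0.937]
 [ 0.995 -0.031 -0.093]
 [ 0.002 -0.942  0.336]]
1 [{"gripper": -0.45, "tx": 0.0, "ty": -0.3, "tz": -0.2, "wx": 0.006, "wy": -0.0, "wz": 0.003}]
```

View pics/side9.png

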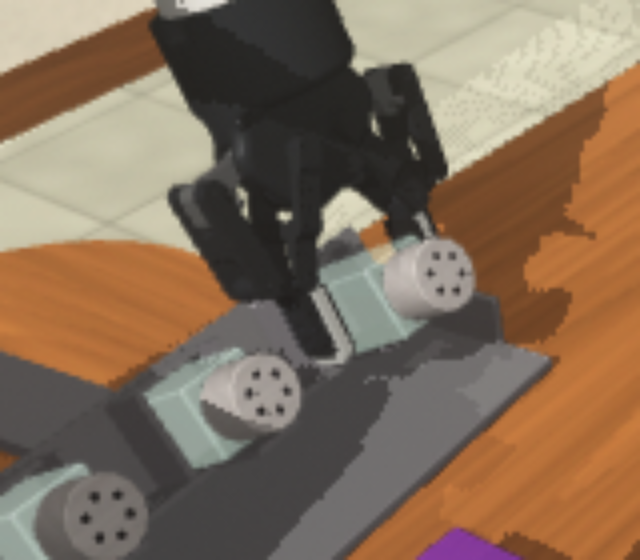

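```bash
python3 -m inch '[{"gripper":0.05,"tx":0,"ty":0,"tz":0,"wx":0,"wy":0,"wz":0},{"gripper":0.05,"tx":0,"ty":0,"tz":0,"wx":0,"wy":0,"wz":0},{"gripper":0.4,"tx":0,"ty":0,"tz":0,"wx":0,"wy":0,"wz":0},{"gripper":0.4,"tx":0,"ty":0,"tz":0,"wx":0,"wy":0,"wz":0},{"gripper":0.4,"tx":0,"ty":0,"tz":0,"wx":0,"wy":0,"wz":0}]' 45
python3 - <<'E'
from h import *; from kin import *
show(); R=np.array(get_state()['eef_rot']); print('A in tool',R.T@A)
E
```

```text
time_s: 12.85
position: [602.3, 219.5, 62.7]
eef_rot: [[-0.097, -0.332, -0.938], [0.995, -0.03, -0.093], [0.003, -0.943, 0.334]]
contact_force: [-0.3, 0.2, -1.9]
opening: 37.7
t 12.85 pos [602.3 219.5  62.7] q [-0.363  0.886 -0.02   1.406 -0.086  1.178  1.336] F [-0.3  0.2 -1.9] open 37.7
[[-0.097 -0.332 -0.938]
 [ 0.995 -0.03  -0.093]
 [ 0.003 -0.943  0.334]]
A in tool [ 1.19786823e-04 -1.82235354e-01  9.83254932e-01]
```

```bash
python3 -m inch '[{"gripper":0.4,"tx":0,"ty":-1,"tz":6,"wx":0,"wy":0,"wz":0},{"gripper":0.4,"tx":0,"ty":-2,"tz":10,"wx":0,"wy":0,"wz":0},{"gripper":0.4,"tx":0,"ty":-2,"tz":10,"wx":0,"wy":0,"wz":0},{"gripper":0.4,"tx":0,"ty":-2,"tz":10,"wx":0,"wy":0,"wz":0},{"gripper":0.4,"tx":0,"ty":-2,"tz":10,"wx":0,"wy":0,"wz":0},{"gripper":0.4,"tx":0,"ty":0,"tz":0,"wx":0,"wy":0,"wz":0}]' 60
python3 - <<'E'
from h import *; from kin import *
show(); 
im=read_camera("side"); cv2.imwrite("pics/side10.png",cv2.resize(im[160:300,50:210,::-1],None,fx=4,fy=4))
E
```

```text
time_s: 13.45
position: [558.2, 215.2, 89.4]
eef_rot: [[-0.098, -0.332, -0.938], [0.995, -0.03, -0.093], [0.003, -0.943, 0.333]]
contact_force: [0.7, -0.2, -1.1]
opening: 37.3
t 13.45 pos [558.2 215.2  89.4] q [-0.377  0.8   -0.025  1.53  -0.092  1.138  1.324] F [ 0.7 -0.2 -1.1] open 37.3
[[-0.098 -0.332 -0.938]
 [ 0.995 -0.03  -0.093]
 [ 0.003 -0.943  0.333]]
```

View pics/side10.png

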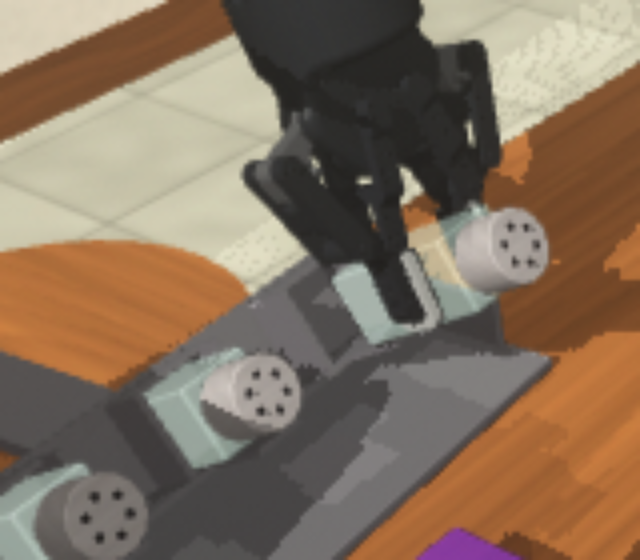

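```bash
cat >> kin.py <<'E'
PG=np.array([602.3,219.5,62.7]);RG=np.array([[-0.097,-0.332,-0.938],[0.995,-0.03,-0.093],[0.003,-0.943,0.334]]);RG=Ro.from_matrix(RG).as_matrix()
capT=RG.T@(CAP-PG); aT=RG.T@A
def fin(tip,az,cap):
    M=rz(az)@Ro.from_rotvec(-yr*np.radians(30+tip)).as_matrix(); R=M@RG; return np.array(cap)-R@capT,R
E
python3 - <<'E'
from h import *; from kin import *
q0=np.array(get_state()['joint_pos']);rng=np.random.default_rng(1)
marg=lambda q:np.min(np.minimum(q-LO,HI-q))
print(capT,aT)
for az in(-70,-80,-90,-100,-110,-120,-140):
  # chain: lift, yaw/translate cap-up, tip, descend
  q=q0.copy();out=[]
  P0=np.array(get_state()['position']);R0=np.array(get_state()['eef_rot'])
  C0=P0+R0@capT
  for k in range(1,31):
    u=k/30
    tip=-30+70*max(0,(u-.4)/.6); a=np.radians(az)*min(1,u/.6)
    c=np.array([527,-25,92])*u+C0*(1-u); c[2]=max(c[2],0)+90*np.sin(np.pi*u)
    P,R=fin(tip,a,c); q,e,w=ik(P,R,TH,q); out.append((marg(q),e,w))
  print(az,'min marg',round(min(o[0] for o in out),2),'maxerr',round(max(o[1] for o in out),2),round(max(o[2] for o in out),3),'final',q.round(2),P.round(0),R[:,1].round(2))
E
```

```text
[-9.44316638e-03 -1.22351444e+00  4.98945180e+01] [ 1.50282741e-04 -1.82413828e-01  9.83221833e-01]
-70 min marg 0.02 maxerr 0.0 0.0 final [-1.02  0.96  0.96  2.23  0.76  0.19 -0.67] [541. -54. 130.] [ 0.34 -0.69 -0.64]
-80 min marg 0.17 maxerr 0.0 0.0 final [-1.04  1.04  1.06  2.13  0.05  0.34 -0.08] [536. -56. 130.] [ 0.21 -0.74 -0.64]
-90 min marg 0.38 maxerr 0.0 0.0 final [-1.    1.04  1.03  2.03  0.05  0.55 -0.19] [530. -58. 130.] [ 0.08 -0.77 -0.64]
-100 min marg 0.52 maxerr 0.0 0.0 final [-0.95  1.05  1.    1.93  0.03  0.73 -0.28] [525. -58. 130.] [-0.06 -0.77 -0.64]
-110 min marg 0.5 maxerr 0.0 0.0 final [-0.89  1.06  0.97  1.84 -0.    0.9  -0.35] [519. -57. 130.] [-0.19 -0.75 -0.64]
-120 min marg 0.48 maxerr 0.0 0.0 final [-0.83  1.07  0.95  1.76 -0.04  1.06 -0.43] [514. -55. 130.] [-0.32 -0.7  -0.64]
-140 min marg 0.43 maxerr 0.0 0.0 final [-0.69  1.09  0.91  1.61 -0.13  1.34 -0.59] [504. -48. 130.] [-0.54 -0.55 -0.64]
```

```bash
python3 -m inch '[{"gripper":0.4,"tx":0,"ty":-20,"tz":14,"wx":0,"wy":0,"wz":0},{"gripper":0.4,"tx":0,"ty":-28,"tz":10,"wx":0,"wy":0,"wz":0},{"gripper":0.4,"tx":0,"ty":-28,"tz":10,"wx":0,"wy":0,"wz":0},{"gripper":0.4,"tx":0,"ty":-28,"tz":10,"wx":0,"wy":0,"wz":0}]'
python3 - <<'E'
from h import *; from kin import *
show()
P,R=fin(-30,np.radians(-50),[530,90,240]); plan(P,R,maxmm=30,maxr=.1,g=.4)
E
```

```text
time_s: 13.9
position: [550.3, 213.3, 200.8]
eef_rot: [[-0.097, -0.338, -0.936], [0.995, -0.033, -0.092], [0.0, -0.941, 0.34]]
contact_force: [0.9, 0.0, -1.7]
opening: 37.5
t 13.9 pos [550.3 213.3 200.8] q [-0.383  0.676 -0.017  1.453 -0.093  1.345  1.306] F [ 0.9  0.  -1.7] open 37.5
[[-0.097 -0.338 -0.936]
 [ 0.995 -0.033 -0.092]
 [ 0.    -0.941  0.34 ]]
9 [{"gripper": 0.4, "tx": -17.4, "ty": -2.2, "tz": 1.0, "wx": -0.001, "wy": 0.091, "wz": -0.033}, {"gripper": 0.4, "tx": -17.3, "ty": -2.7, "tz": -0.5, "wx": -0.001, "wy": 0.091, "wz": -0.033}, {"gripper": 0.4, "tx": -17.1, "ty": -3.3, "tz": -2.1, "wx": -0.001, "wy": 0.091, "wz": -0.033}, {"gripper": 0.4, "tx": -16.7, "ty": -3.8, "tz": -3.7, "wx": -0.001, "wy": 0.091, "wz": -0.033}, {"gripper": 0.4, "tx": -16.2, "ty": -4.4, "tz": -5.2, "wx": -0.001, "wy": 0.091, "wz": -0.033}, {"gripper": 0.4, "tx": -15.5, "ty": -4.9, "tz": -6.6, "wx": -0.001, "wy": 0.091, "wz": -0.033}, {"gripper": 0.4, "tx": -14.6, "ty": -5.4, "tz": -8.0, "wx": -0.001, "wy": 0.091, "wz": -0.033}, {"gripper": 0.4, "tx": -13.7, "ty": -5.8, "tz": -9.3, "wx": -0.001, "wy": 0.091, "wz": -0.033}, {"gripper": 0.4, "tx": -12.6, "ty": -6.3, "tz": -10.5, "wx": -0.001, "wy": 0.091, "wz": -0.033}]
```

```bash
python3 -m inch '[{"gripper":0.4,"tx":-17,"ty":-2,"tz":1,"wx":0,"wy":0.091,"wz":-0.033},{"gripper":0.4,"tx":-17,"ty":-3,"tz":0,"wx":0,"wy":0.091,"wz":-0.033},{"gripper":0.4,"tx":-17,"ty":-3,"tz":-2,"wx":0,"wy":0.091,"wz":-0.033},{"gripper":0.4,"tx":-17,"ty":-4,"tz":-4,"wx":0,"wy":0.091,"wz":-0.033},{"gripper":0.4,"tx":-16,"ty":-4,"tz":-5,"wx":0,"wy":0.091,"wz":-0.033},{"gripper":0.4,"tx":-15,"ty":-5,"tz":-7,"wx":0,"wy":0.091,"wz":-0.033},{"gripper":0.4,"tx":-15,"ty":-5,"tz":-8,"wx":0,"wy":0.091,"wz":-0.033},{"gripper":0.4,"tx":-14,"ty":-6,"tz":-9,"wx":0,"wy":0.091,"wz":-0.033},{"gripper":0.4,"tx":-13,"ty":-6,"tz":-10,"wx":0,"wy":0.091,"wz":-0.033}]'
python3 - <<'E'
from h import *; from kin import *
show()
P,R=fin(-30,np.radians(-100),[530,-10,230]); plan(P,R,maxmm=30,maxr=.1,g=.4); print(ik(P,R,TH,np.array(get_state()['joint_pos'])))
E
```

```text
time_s: 14.8
position: [564.9, 57.1, 225.3]
eef_rot: [[0.717, -0.227, -0.659], [0.697, 0.25, 0.673], [0.012, -0.941, 0.338]]
contact_force: [0.4, 0.0, -1.3]
opening: 36.9
t 14.8 pos [564.9  57.1 225.3] q [-0.138  0.577  0.176  1.602 -0.364  1.238  0.961] F [ 0.4  0.  -1.3] open 36.9
[[ 0.717 -0.227 -0.659]
 [ 0.697  0.25   0.673]
 [ 0.012 -0.941  0.338]]
9 [{"gripper": 0.4, "tx": -11.9, "ty": -0.8, "tz": -6.2, "wx": -0.001, "wy": 0.089, "wz": -0.031}, {"gripper": 0.4, "tx": -11.2, "ty": -1.2, "tz": -7.2, "wx": -0.001, "wy": 0.089, "wz": -0.031}, {"gripper": 0.4, "tx": -10.5, "ty": -1.5, "tz": -8.2, "wx": -0.001, "wy": 0.089, "wz": -0.031}, {"gripper": 0.4, "tx": -9.7, "ty": -1.8, "tz": -9.1, "wx": -0.001, "wy": 0.089, "wz": -0.031}, {"gripper": 0.4, "tx": -8.8, "ty": -2.1, "tz": -9.9, "wx": -0.001, "wy": 0.089, "wz": -0.031}, {"gripper": 0.4, "tx": -7.8, "ty": -2.3, "tz": -10.6, "wx": -0.001, "wy": 0.089, "wz": -0.031}, {"gripper": 0.4, "tx": -6.8, "ty": -2.5, "tz": -11.3, "wx": -0.001, "wy": 0.089, "wz": -0.031}, {"gripper": 0.4, "tx": -5.7, "ty": -2.7, "tz": -11.8, "wx": -0.001, "wy": 0.089, "wz": -0.031}, {"gripper": 0.4, "tx": -4.5, "ty": -2.8, "tz": -12.3, "wx": -0.001, "wy": 0.089, "wz": -0.031}]
(array([-0.02608617,  0.48190256,  0.37969839,  1.87262941, -0.61461682,
        0.99968292,  0.63032004]), np.float64(1.1213166346698873e-05), np.float64(6.435411694649531e-07))
```

```bash
python3 -m inch '[{"gripper":0.4,"tx":-12,"ty":-1,"tz":-6,"wx":0,"wy":0.089,"wz":-0.031},{"gripper":0.4,"tx":-11,"ty":-1,"tz":-7,"wx":0,"wy":0.089,"wz":-0.031},{"gripper":0.4,"tx":-10,"ty":-2,"tz":-8,"wx":0,"wy":0.089,"wz":-0.031},{"gripper":0.4,"tx":-9,"ty":-2,"tz":-9,"wx":0,"wy":0.089,"wz":-0.031},{"gripper":0.4,"tx":-9,"ty":-2,"tz":-10,"wx":0,"wy":0.089,"wz":-0.031},{"gripper":0.4,"tx":-8,"ty":-2,"tz":-10,"wx":0,"wy":0.089,"wz":-0.031},{"gripper":0.4,"tx":-7,"ty":-2,"tz":-11,"wx":0,"wy":0.089,"wz":-0.031},{"gripper":0.4,"tx":-6,"ty":-3,"tz":-12,"wx":0,"wy":0.089,"wz":-0.031},{"gripper":0.4,"tx":-4,"ty":-3,"tz":-12,"wx":0,"wy":0.089,"wz":-0.031},{"gripper":0.4,"tx":0,"ty":0,"tz":0,"wx":0,"wy":0,"wz":0}]'
python3 - <<'E'
from h import *; from kin import *
show()
im=read_camera("side"); cv2.imwrite("pics/side11.png",cv2.resize(im[40:240,150:400,::-1],None,fx=3,fy=3))
P,R=fin(40,np.radians(-100),[527,-25,150]); plan(P,R,maxmm=30,maxr=.09,g=.4); print(ik(P,R,TH,np.array(get_state()['joint_pos'])))
E
```

```text
time_s: 15.8
position: [525.1, -65.0, 212.1]
eef_rot: [[0.992, 0.045, 0.114], [-0.123, 0.336, 0.934], [0.004, -0.941, 0.339]]
contact_force: [0.2, -0.2, 0.1]
opening: 37.4
t 15.8 pos [525.1 -65.  212.1] q [-0.004  0.472  0.373  1.889 -0.62   0.983  0.612] F [ 0.2 -0.2  0.1] open 37.4
[[ 0.992  0.045  0.114]
 [-0.123  0.336  0.934]
 [ 0.004 -0.941  0.339]]
14 [{"gripper": 0.4, "tx": -0.1, "ty": 1.8, "tz": -0.2, "wx": -0.088, "wy": -0.003, "wz": -0.001}, {"gripper": 0.4, "tx": -0.1, "ty": 1.8, "tz": -0.0, "wx": -0.088, "wy": -0.003, "wz": -0.001}, {"gripper": 0.4, "tx": -0.1, "ty": 1.8, "tz": 0.1, "wx": -0.088, "wy": -0.003, "wz": -0.001}, {"gripper": 0.4, "tx": -0.1, "ty": 1.8, "tz": 0.3, "wx": -0.088, "wy": -0.003, "wz": -0.001}, {"gripper": 0.4, "tx": -0.1, "ty": 1.7, "tz": 0.4, "wx": -0.088, "wy": -0.003, "wz": -0.001}, {"gripper": 0.4, "tx": -0.1, "ty": 1.7, "tz": 0.6, "wx": -0.088, "wy": -0.003, "wz": -0.001}, {"gripper": 0.4, "tx": -0.1, "ty": 1.6, "tz": 0.7, "wx": -0.088, "wy": -0.003, "wz": -0.001}, {"gripper": 0.4, "tx": -0.1, "ty": 1.6, "tz": 0.9, "wx": -0.088, "wy": -0.003, "wz": -0.001}, {"gripper": 0.4, "tx": -0.1, "ty": 1.5, "tz": 1.0, "wx": -0.088, "wy": -0.003, "wz": -0.001}, {"gripper": 0.4, "tx": -0.1, "ty": 1.4, "tz": 1.1, "wx": -0.088, "wy": -0.003, "wz": -0.001}, {"gripper": 0.4, "tx": -0.1, "ty": 1.3, "tz": 1.3, "wx": -0.088, "wy": -0.003, "wz": -0.001}, {"gripper": 0.4, "tx": -0.1, "ty": 1.2, "tz": 1.4, "wx": -0.088, "wy": -0.003, "wz": -0.001}, {"gripper": 0.4, "tx": -0.1, "ty": 1.1, "tz": 1.5, "wx": -0.088, "wy": -0.003, "wz": -0.001}, {"gripper": 0.4, "tx": -0.1, "ty": 0.9, "tz": 1.6, "wx": -0.088, "wy": -0.003, "wz": -0.001}]
(array([-1.01934995,  1.09366642,  1.24899761,  1.90378608, -0.19193936,
        0.81754488,  0.04032307]), np.float64(2.462838298083905e-05), np.float64(1.6112976247850596e-06))
```

View pics/side11.png

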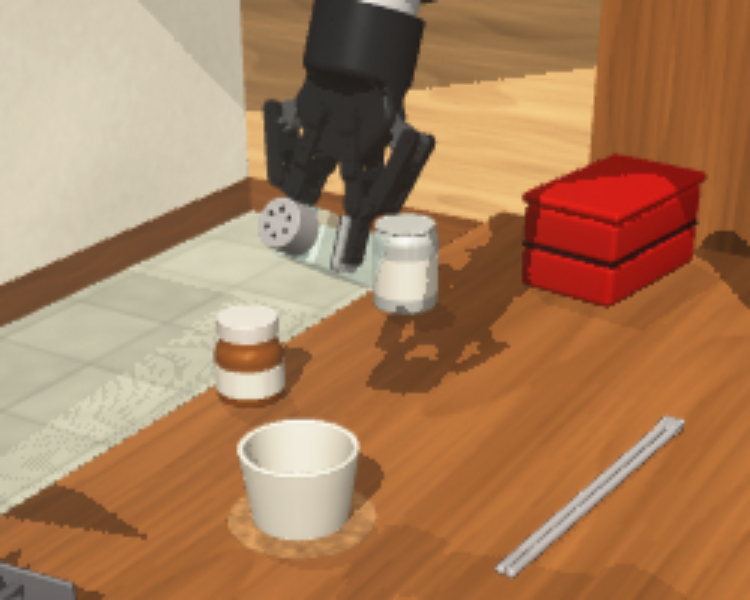

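```bash
python3 -m inch '[{"gripper":0.4,"tx":0,"ty":1,"tz":0,"wx":-0.088,"wy":-0.003,"wz":0},{"gripper":0.4,"tx":0,"ty":1,"tz":0,"wx":-0.088,"wy":-0.003,"wz":0},{"gripper":0.4,"tx":0,"ty":1,"tz":0,"wx":-0.088,"wy":-0.003,"wz":0},{"gripper":0.4,"tx":0,"ty":1,"tz":0,"wx":-0.088,"wy":-0.003,"wz":0},{"gripper":0.4,"tx":0,"ty":1,"tz":0,"wx":-0.088,"wy":-0.003,"wz":0},{"gripper":0.4,"tx":0,"ty":1,"tz":0,"wx":-0.088,"wy":-0.003,"wz":0},{"gripper":0.4,"tx":0,"ty":1,"tz":0,"wx":-0.088,"wy":-0.003,"wz":0}]'
python3 - <<'E'
from h import *; from kin import *
show()
P,R=fin(40,np.radians(-100),[527,-25,150]); plan(P,R,maxmm=30,maxr=.09,g=.4); print(ik(P,R,TH,np.array(get_state()['joint_pos'])))
E
```

```text
time_s: 16.55
position: [531.9, -59.8, 207.2]
eef_rot: [[0.997, -0.012, 0.075], [-0.075, -0.286, 0.955], [0.009, -0.958, -0.286]]
contact_force: [0.2, -0.5, -2.6]
opening: 37.1
t 16.55 pos [531.9 -59.8 207.2] q [-0.619  0.538  0.715  1.902 -0.072  0.824 -0.005] F [ 0.2 -0.5 -2.6] open 37.1
[[ 0.997 -0.012  0.075]
 [-0.075 -0.286  0.955]
 [ 0.009 -0.958 -0.286]]
7 [{"gripper": 0.4, "tx": -1.1, "ty": 2.6, "tz": 1.0, "wx": -0.085, "wy": -0.001, "wz": 0.001}, {"gripper": 0.4, "tx": -1.1, "ty": 2.5, "tz": 1.2, "wx": -0.085, "wy": -0.001, "wz": 0.001}, {"gripper": 0.4, "tx": -1.1, "ty": 2.4, "tz": 1.4, "wx": -0.085, "wy": -0.001, "wz": 0.001}, {"gripper": 0.4, "tx": -1.1, "ty": 2.3, "tz": 1.6, "wx": -0.085, "wy": -0.001, "wz": 0.001}, {"gripper": 0.4, "tx": -1.1, "ty": 2.1, "tz": 1.8, "wx": -0.085, "wy": -0.001, "wz": 0.001}, {"gripper": 0.4, "tx": -1.1, "ty": 1.9, "tz": 2.0, "wx": -0.085, "wy": -0.001, "wz": 0.001}, {"gripper": 0.4, "tx": -1.1, "ty": 1.8, "tz": 2.2, "wx": -0.085, "wy": -0.001, "wz": 0.001}]
(array([-0.95709557,  0.93740592,  1.0045183 ,  1.90545516,  0.13432171,
        0.82817151, -0.30352255]), np.float64(8.305013646352307e-06), np.float64(8.308097497913517e-07))
```

```bash
python3 -m inch '[{"gripper":0.4,"tx":-1,"ty":3,"tz":1,"wx":-0.085,"wy":0,"wz":0},{"gripper":0.4,"tx":-1,"ty":2,"tz":1,"wx":-0.085,"wy":0,"wz":0},{"gripper":0.4,"tx":-1,"ty":2,"tz":1,"wx":-0.085,"wy":0,"wz":0},{"gripper":0.4,"tx":-1,"ty":2,"tz":2,"wx":-0.085,"wy":0,"wz":0},{"gripper":0.4,"tx":-1,"ty":2,"tz":2,"wx":-0.085,"wy":0,"wz":0},{"gripper":0.4,"tx":-1,"ty":2,"tz":2,"wx":-0.085,"wy":0,"wz":0},{"gripper":0.4,"tx":-1,"ty":2,"tz":2,"wx":-0.085,"wy":0,"wz":0},{"gripper":0.4,"tx":0,"ty":0,"tz":0,"wx":0,"wy":0,"wz":0}]'
python3 - <<'E'
from h import *; from kin import *
show()
s=get_state();P=np.array(s['position']);R=np.array(s['eef_rot']);print('cap est',P+R@capT,'axis',R@aT)
for c in('side','top'):
    im=read_camera(c); cv2.imwrite(f"pics/{c}12.png",cv2.resize(im[60:260,170:400,::-1],None,fx=3,fy=3)); print(c,proj(c,P+R@capT)); print([(d['point'],d['confidence']) for d in search_frame('shaker_cap',c)])
P,R=fin(40,np.radians(-100),[527,-25,110]); plan(P,R,maxmm=15,maxr=.09,g=.4); print(ik(P,R,TH,np.array(get_state()['joint_pos'])))
E
```

```text
time_s: 17.35
position: [534.8, -39.1, 184.4]
eef_rot: [[1.0, -0.023, 0.018], [-0.029, -0.789, 0.613], [0.0, -0.614, -0.79]]
contact_force: [0.6, 0.5, -2.4]
opening: 37.7
t 17.35 pos [534.8 -39.1 184.4] q [-1.011  0.943  0.974  1.899  0.193  0.852 -0.372] F [ 0.6  0.5 -2.4] open 37.7
[[ 1.    -0.023  0.018]
 [-0.029 -0.789  0.613]
 [ 0.    -0.614 -0.79 ]]
cap est [535.75337363  -7.48751476 145.79327774] axis [ 0.02244823  0.74707275 -0.66436314]
side [[154.51477047 239.87721995]]
[([318.0, 179.8], 0.97), ([324.9, 272.0], 0.9), ([138.7, 245.1], 0.73), ([391.2, 303.3], 0.57)]
top [[162.09467807 287.34024953]]
[([156.9, 318.4], 0.81), ([221.2, 135.0], 0.74), ([279.9, 155.1], 0.73), ([201.7, 287.1], 0.71), ([187.7, 293.5], 0.57), ([313.3, 121.5], 0.55)]
3 [{"gripper": 0.4, "tx": -3.1, "ty": 12.1, "tz": 7.6, "wx": 0.008, "wy": 0.006, "wz": 0.01}, {"gripper": 0.4, "tx": -3.0, "ty": 12.2, "tz": 7.5, "wx": 0.008, "wy": 0.006, "wz": 0.01}, {"gripper": 0.4, "tx": -3.0, "ty": 12.3, "tz": 7.4, "wx": 0.008, "wy": 0.006, "wz": 0.01}]
(array([-0.9268319 ,  0.97455231,  0.93291671,  1.92731626,  0.15492177,
        0.77195046, -0.38038045]), np.float64(3.787195221617587e-06), np.float64(7.847944712294134e-08))
```

View pics/side12.png

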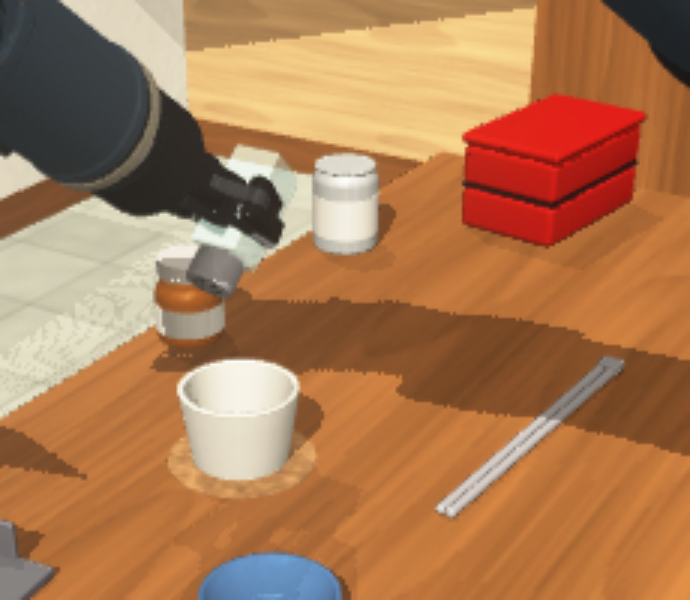

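View pics/top12.png

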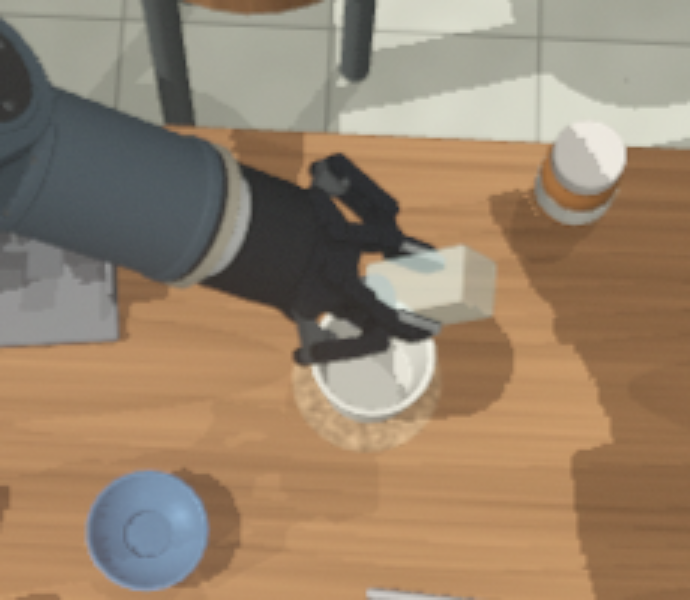

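```bash
python3 -m inch '[{"gripper":0.4,"tx":-3,"ty":12,"tz":7,"wx":0.008,"wy":0.006,"wz":0.01},{"gripper":0.4,"tx":-3,"ty":12,"tz":7,"wx":0.008,"wy":0.006,"wz":0.01},{"gripper":0.4,"tx":-2,"ty":10,"tz":7,"wx":0.008,"wy":0.006,"wz":0.01},{"gripper":0.4,"tx":0,"ty":0,"tz":0,"wx":0,"wy":0,"wz":0}]'
python3 - <<'E'
from h import *; from kin import *
show()
s=get_state();P=np.array(s['position']);R=np.array(s['eef_rot']);print('cap est',P+R@capT,'axis',R@aT)
P,R=fin(40,np.radians(-100),[527,-25,94]); plan(P,R,maxmm=8,maxr=.09,g=.4)
E
```

```text
time_s: 17.95
position: [524.7, -59.9, 149.4]
eef_rot: [[0.997, -0.059, 0.056], [-0.082, -0.762, 0.642], [0.005, -0.645, -0.764]]
contact_force: [0.3, 0.5, -0.7]
opening: 37.1
t 17.95 pos [524.7 -59.9 149.4] q [-0.95   0.964  0.939  1.935  0.152  0.786 -0.387] F [ 0.3  0.5 -0.7] open 37.1
[[ 0.997 -0.059  0.056]
 [-0.082 -0.762  0.642]
 [ 0.005 -0.645 -0.764]]
cap est [527.56997893 -26.92647981 112.00800939] axis [ 0.06632531  0.7704335  -0.63406086]
3 [{"gripper": 0.4, "tx": -0.1, "ty": 3.2, "tz": 5.0, "wx": -0.004, "wy": -0.002, "wz": -0.002}, {"gripper": 0.4, "tx": -0.1, "ty": 3.2, "tz": 5.0, "wx": -0.004, "wy": -0.002, "wz": -0.002}, {"gripper": 0.4, "tx": -0.1, "ty": 3.2, "tz": 5.0, "wx": -0.004, "wy": -0.002, "wz": -0.002}]
```

```bash
python3 -m inch '[{"gripper":0.4,"tx":0,"ty":3,"tz":5,"wx":-0.004,"wy":0,"wz":0},{"gripper":0.4,"tx":0,"ty":3,"tz":5,"wx":-0.004,"wy":0,"wz":0},{"gripper":0.4,"tx":0,"ty":3,"tz":5,"wx":0,"wy":0,"wz":0},{"gripper":0.4,"tx":0,"ty":0,"tz":0,"wx":0,"wy":0,"wz":0},{"gripper":0.4,"tx":0,"ty":0,"tz":0,"wx":0,"wy":0,"wz":0}]'
python3 - <<'E'
from h import *; from kin import *
show()
s=get_state();P=np.array(s['position']);R=np.array(s['eef_rot']);print('cap est',P+R@capT,'axis',R@aT)
for c in('side','top'):
    im=read_camera(c); cv2.imwrite(f"pics/{c}13.png",cv2.resize(im[90:240,170:350,::-1],None,fx=4,fy=4)); print(c,proj(c,P+R@capT))
    cv2.imwrite(f"pics/{c}13f.png",im[:,:,::-1]); cupfit(c,[527,-25])
E
```

```text
time_s: 18.45
position: [525.2, -57.2, 130.3]
eef_rot: [[0.997, -0.06, 0.055], [-0.082, -0.768, 0.635], [0.004, -0.638, -0.77]]
contact_force: [-0.1, -0.5, -0.3]
opening: 37.2
t 18.45 pos [525.2 -57.2 130.3] q [-0.948  1.     0.924  1.937  0.14   0.765 -0.404] F [-0.1 -0.5 -0.3] open 37.2
[[ 0.997 -0.06   0.055]
 [-0.082 -0.768  0.635]
 [ 0.004 -0.638 -0.77 ]]
cap est [528.06469022 -24.55395278  92.60784599] axis [ 0.06564848  0.76479845 -0.64091623]
side [[175.28022446 248.4069806 ]]
side 0.96 [526.6 -26.8] 121.3125 1276.0
top [[173.78293813 294.39988478]]
top 0.78 [526.1 -24.4] 1087.9375 294.0
```

View pics/side13.png

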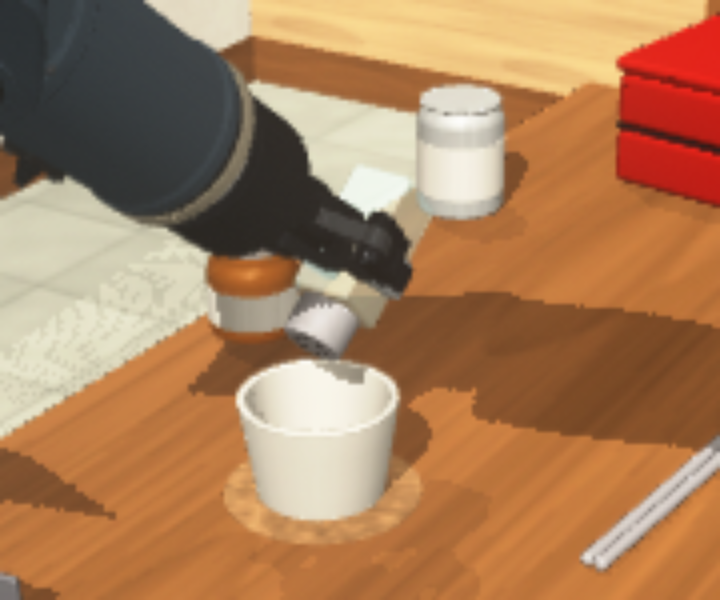

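View pics/top13f.png

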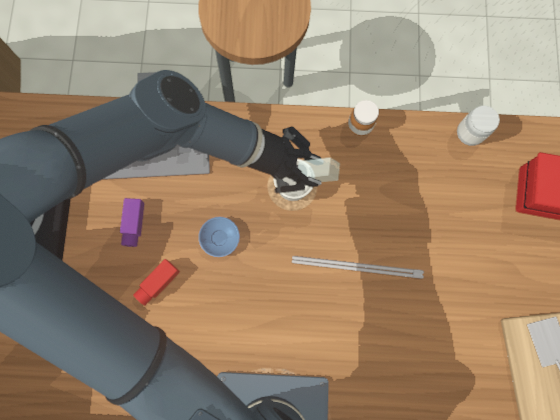

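View pics/side13f.png

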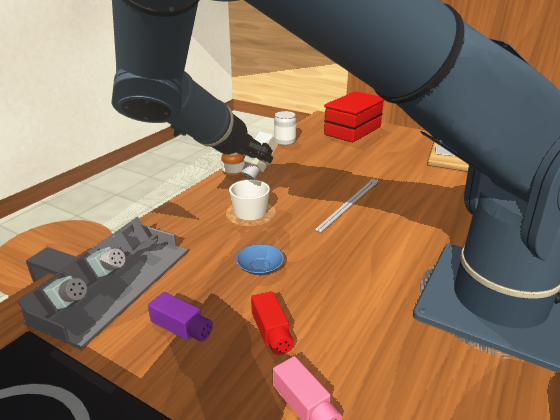

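The side view shows the cap at zoom (313,342), within a pixel or so of the predicted position. It is clear of the rim and over the mouth. The cup is still on the mat, the short shakers are in their slots, and nothing else has moved.

```bash
python3 - <<'E'
from h import *
show(); print(sign_off())
E
```

```text
t 18.65 pos [525.3 -57.3 130.5] q [-0.948  0.999  0.924  1.937  0.14   0.766 -0.404] F [ 0.1  0.2 -0.9] open 36.9
[[ 0.997 -0.06   0.056]
 [-0.082 -0.768  0.636]
 [ 0.005 -0.638 -0.77 ]]
the job is handed in; nothing more can be done
None
```

The job is done and handed in at 18.65 s, with the arm still holding the tall shaker tipped over the cup. `sign_off` gave no verdict.

- **Cup:** I pushed it upright onto the mat with two half-open fingers. With the gripper clear, both cameras put it about 3 mm from the mat's centre.
- **Shaker:** The tall one was in the slot at y = -88. I gripped it by the sides, drew it about 50 mm along its length, lifted it and tipped it.
- **Final pose:** The cap face is at about (528, -25, 93) mm, within about 3 mm of the cup's axis. The shaker's axis is about 40° below horizontal. The cap's lowest edge should be about 19 mm above the rim by calculation, and the side picture also shows a gap. The grip opening is steady at about 37 mm and the wrist force is near zero.
- **Everything else:** In the last side picture the two short shakers are still in their slots and the look-alikes and other items look undisturbed.
- **Checks that were weaker:** At the end the gripper hid much of the cup from the top camera, so that last fit was poor and I did not use it. The final side fit put the cup at (527, -27), in line with the earlier measurement.

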